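# Make up a bearing kit at the lever dispenser

### The job

Make up a bearing kit for the loose bearing plates standing on the bench: move the hanging basket from its stand to the hooks of the bearing dispenser, then press the dispenser's sprung lever fully down and let it come back up once for every plate there is, so that just that many bearings drop into the basket. Then hang the loaded basket on the other, free stand, and put all the plates into the open job tray (before or after, as you like). Carry the basket level, never set it down on the way, and keep the gripper off the new bearings.

Things in the scene. Friction and masses are not known exactly. Their poses are not given: they have to be found in the camera images.
- basket: perforated steel basket, 102 (x) by 86 (y) by 68 high, inside 96 x 80, about 0.35 kg; origin mid-underside. Fixed bail: uprights at y = -45 and 45, round bar 8 dia. along y 153 above the underside. On the bar's middle a black upright grip, 24 wide (y), 14 thick (x), from 156 to 218 above the underside. Starts hanging on stand_1, underside 27 above the bench
- basket_bar (a point): middle of the basket's bar, 153 above its underside; y along the bar
- basket_grip (a point): point in the basket's grip, 197 above its underside, 21 below the grip's top: pinch the grip here from above, closing along the basket's y (24 wide). While it hangs, fingertips must stay above the hook tips, so at most about 20 below this point
- stand_1: hook stand: base plate and post behind, and two upturned hooks of 8 mm rod, 60 apart (y = -30 and +30), pointing to -x of its frame; origin on the bench top straight below the hook saddles; cross beam and post begin 57 behind (+x), nothing is higher than 192. The basket hangs here at the start (left or right on the bench)
- stand_2: hook stand: base plate and post behind, and two upturned hooks of 8 mm rod, 60 apart (y = -30 and +30), pointing to -x of its frame; origin on the bench top straight below the hook saddles; cross beam and post begin 57 behind (+x), nothing is higher than 192. The free stand on the other side; the loaded basket must end here
- stand_1_hang (a point): middle between the two hook saddles of stand_1: the centre of the basket's bar lies here (180 above the bench) when it hangs, the bar along y, up to 9 off centre. Hooks point to -x. Behind the saddles they rise 7, in front the tips rise 14: lift the bar at least 20 to take it off or put it on, moving along x
- stand_2_hang (a point): middle between the two hook saddles of stand_2: the centre of the basket's bar lies here (180 above the bench) when it hangs, the bar along y, up to 9 off centre. Hooks point to -x. Behind the saddles they rise 7, in front the tips rise 14: lift the bar at least 20 to take it off or put it on, moving along x
- feeder: fixed bearing dispenser: upright magazine 235 high, lever behind. Bearings leave to -x of its frame (about world +y) over a ledge 145 high, 36 behind the saddles, and drop into the basket hung below. Hooks as on a stand, pointing to -x. The deck (underside 135 high) overhangs the basket's rim: lift 20 to 35 there, not more. Origin on the bench below its saddles; pivot 277 high, lever end 282 behind (+x); base 105 wide
- feeder_hang (a point): middle between the two hook saddles of the dispenser: the centre of the basket's bar lies here (180 above the bench) when it hangs, the bar along y, up to 9 off centre. Hooks point to -x. Behind the saddles they rise 7, in front the tips rise 14: lift the bar at least 20 to take it off or put it on, moving along x
- feeder_mag (a point): middle of the magazine's floor, 145 above the bench, 68 behind the saddles; bearings are stacked flat on it, 15 apart
- lever (a joint): the dispenser's sprung lever: 0 at rest (up), 0.64 rad pressed fully down. A bearing leaves only at the end of the stroke (above about 0.55), and the next drops into place only when the lever is back at 0. The spring returns it; pressing takes 4 to 14 N at the pad
- lever_pad (a point): centre of the top of the round black thumb pad (38 dia.) at the lever's end, 309 above the bench at rest; it goes 79 straight down over the full stroke, tilting by 0.32 rad either way. Press it down from above
- tray: open steel job tray, fixed, 100 (x) by 220 (y) by 24 high, walls and floor 4 thick; origin at the middle of its underside
- bearing_1: sealed steel ball bearing, 52 diameter, 15 thick, 0.12 kg, new and oiled: not to be touched by the gripper; origin at the middle of its lower face; lowest from below in the magazine at the start. Each full stroke of the lever ejects the lowest one
- bearing_2: sealed steel ball bearing, 52 diameter, 15 thick, 0.12 kg, new and oiled: not to be touched by the gripper; origin at the middle of its lower face; second from below in the magazine at the start. Each full stroke of the lever ejects the lowest one
- bearing_3: sealed steel ball bearing, 52 diameter, 15 thick, 0.12 kg, new and oiled: not to be touched by the gripper; origin at the middle of its lower face; third from below in the magazine at the start. Each full stroke of the lever ejects the lowest one
- bearing_4: sealed steel ball bearing, 52 diameter, 15 thick, 0.12 kg, new and oiled: not to be touched by the gripper; origin at the middle of its lower face; fourth from below in the magazine at the start. Each full stroke of the lever ejects the lowest one
- bearing_5: sealed steel ball bearing, 52 diameter, 15 thick, 0.12 kg, new and oiled: not to be touched by the gripper; origin at the middle of its lower face; fifth from below in the magazine at the start. Each full stroke of the lever ejects the lowest one
- plate_1: square cast bearing plate standing on edge, 20 thick (its x) by 56 wide (its y) by 56 high, 0.34 kg, with a round bore through its thickness; origin at the middle of its underside. Two to four plates are present; absent ones give None
- plate_2: square cast bearing plate standing on edge, 20 thick (its x) by 56 wide (its y) by 56 high, 0.34 kg, with a round bore through its thickness; origin at the middle of its underside. Two to four plates are present; absent ones give None
- plate_3: square cast bearing plate standing on edge, 20 thick (its x) by 56 wide (its y) by 56 high, 0.34 kg, with a round bore through its thickness; origin at the middle of its underside. Two to four plates are present; absent ones give None
- plate_4: square cast bearing plate standing on edge, 20 thick (its x) by 56 wide (its y) by 56 high, 0.34 kg, with a round bore through its thickness; origin at the middle of its underside. Two to four plates are present; absent ones give None

How it is judged:
On the way, in this order (a step that is already met when the one before it is completed fails the run):
1. the basket hangs on the dispenser's hooks, let go, the lever up (distance between basket_bar and feeder_hang below 0.014 m and z of basket_bar in the frame of feeder_hang above -0.005 m and angle between basket's own z axis and vertical below 0.3 rad and contact force between the fingers and basket below 0.1 N and linear speed of basket below 0.05 m/s and value of joint lever below 0.05 rad), for 0.3 s.
2. the lever has been pressed fully down with the basket on the dispenser's hooks (value of joint lever above 0.58 rad and distance between basket_bar and feeder_hang below 0.02 m).
3. as many bearings as there are plates lie in the basket, which still hangs on the dispenser's hooks; the lever is up (all of step 1 and x of bearing_1 in the frame of basket between -0.052 and 0.052 m and y of bearing_1 in the frame of basket between -0.044 and 0.044 m and z of bearing_1 in the frame of basket between -0.002 and 0.075 m and x of bearing_2 in the frame of basket between -0.052 and 0.052 m and y of bearing_2 in the frame of basket between -0.044 and 0.044 m and z of bearing_2 in the frame of basket between -0.002 and 0.075 m and ((height (world z) of each of plate_2, plate_1 below -5 m and height (world z) of feeder above -5 m) or (height (world z) of each of plate_3, plate_1 below -5 m and height (world z) of feeder above -5 m) or (height (world z) of each of plate_3, plate_2 below -5 m and height (world z) of feeder above -5 m) or (height (world z) of each of plate_4, plate_1 below -5 m and height (world z) of feeder above -5 m) or (height (world z) of each of plate_4, plate_2 below -5 m and height (world z) of feeder above -5 m) or (height (world z) of each of plate_4, plate_3 below -5 m and height (world z) of feeder above -5 m) or (x of bearing_3 in the frame of basket between -0.052 and 0.052 m and y of bearing_3 in the frame of basket between -0.044 and 0.044 m and z of bearing_3 in the frame of basket between -0.002 and 0.075 m)) and (not ((height (world z) of each of plate_2, plate_1 below -5 m and height (world z) of feeder above -5 m) or (height (world z) of each of plate_3, plate_1 below -5 m and height (world z) of feeder above -5 m) or (height (world z) of each of plate_3, plate_2 below -5 m and height (world z) of feeder above -5 m) or (height (world z) of each of plate_4, plate_1 below -5 m and height (world z) of feeder above -5 m) or (height (world z) of each of plate_4, plate_2 below -5 m and height (world z) of feeder above -5 m) or (height (world z) of each of plate_4, plate_3 below -5 m and height (world z) of feeder above -5 m)) or (x of bearing_3 in the frame of feeder_mag between -0.006 and 0.006 m and y of bearing_3 in the frame of feeder_mag between -0.006 and 0.006 m and z of bearing_3 in the frame of feeder_mag between -0.005 and 0.09 m)) and ((height (world z) of plate_1 below -5 m and height (world z) of feeder above -5 m) or (height (world z) of plate_2 below -5 m and height (world z) of feeder above -5 m) or (height (world z) of plate_3 below -5 m and height (world z) of feeder above -5 m) or (height (world z) of plate_4 below -5 m and height (world z) of feeder above -5 m) or (x of bearing_4 in the frame of basket between -0.052 and 0.052 m and y of bearing_4 in the frame of basket between -0.044 and 0.044 m and z of bearing_4 in the frame of basket between -0.002 and 0.075 m)) and (not ((height (world z) of plate_1 below -5 m and height (world z) of feeder above -5 m) or (height (world z) of plate_2 below -5 m and height (world z) of feeder above -5 m) or (height (world z) of plate_3 below -5 m and height (world z) of feeder above -5 m) or (height (world z) of plate_4 below -5 m and height (world z) of feeder above -5 m)) or (x of bearing_4 in the frame of feeder_mag between -0.006 and 0.006 m and y of bearing_4 in the frame of feeder_mag between -0.006 and 0.006 m and z of bearing_4 in the frame of feeder_mag between -0.005 and 0.09 m)) and x of bearing_5 in the frame of feeder_mag between -0.006 and 0.006 m and y of bearing_5 in the frame of feeder_mag between -0.006 and 0.006 m and z of bearing_5 in the frame of feeder_mag between -0.005 and 0.09 m), for 0.3 s.
At the end, for the whole second after the job is handed in: The basket hangs at rest on the stand that was free (bar within 14 mm of the saddles' middle, tilt under 0.3 rad) holding exactly as many bearings as there are plates; the others are in the magazine, the lever is up (under 0.05 rad) and all plates are in the tray (distance between basket_bar and stand_2_hang below 0.014 m and z of basket_bar in the frame of stand_2_hang above -0.005 m and angle between basket's own z axis and vertical below 0.3 rad and contact force between the fingers and basket below 0.1 N and linear speed of basket below 0.05 m/s and x of bearing_1 in the frame of basket between -0.052 and 0.052 m and y of bearing_1 in the frame of basket between -0.044 and 0.044 m and z of bearing_1 in the frame of basket between -0.002 and 0.075 m and x of bearing_2 in the frame of basket between -0.052 and 0.052 m and y of bearing_2 in the frame of basket between -0.044 and 0.044 m and z of bearing_2 in the frame of basket between -0.002 and 0.075 m and ((height (world z) of each of plate_2, plate_1 below -5 m and height (world z) of feeder above -5 m) or (height (world z) of each of plate_3, plate_1 below -5 m and height (world z) of feeder above -5 m) or (height (world z) of each of plate_3, plate_2 below -5 m and height (world z) of feeder above -5 m) or (height (world z) of each of plate_4, plate_1 below -5 m and height (world z) of feeder above -5 m) or (height (world z) of each of plate_4, plate_2 below -5 m and height (world z) of feeder above -5 m) or (height (world z) of each of plate_4, plate_3 below -5 m and height (world z) of feeder above -5 m) or (x of bearing_3 in the frame of basket between -0.052 and 0.052 m and y of bearing_3 in the frame of basket between -0.044 and 0.044 m and z of bearing_3 in the frame of basket between -0.002 and 0.075 m)) and (not ((height (world z) of each of plate_2, plate_1 below -5 m and height (world z) of feeder above -5 m) or (height (world z) of each of plate_3, plate_1 below -5 m and height (world z) of feeder above -5 m) or (height (world z) of each of plate_3, plate_2 below -5 m and height (world z) of feeder above -5 m) or (height (world z) of each of plate_4, plate_1 below -5 m and height (world z) of feeder above -5 m) or (height (world z) of each of plate_4, plate_2 below -5 m and height (world z) of feeder above -5 m) or (height (world z) of each of plate_4, plate_3 below -5 m and height (world z) of feeder above -5 m)) or (x of bearing_3 in the frame of feeder_mag between -0.006 and 0.006 m and y of bearing_3 in the frame of feeder_mag between -0.006 and 0.006 m and z of bearing_3 in the frame of feeder_mag between -0.005 and 0.09 m)) and ((height (world z) of plate_1 below -5 m and height (world z) of feeder above -5 m) or (height (world z) of plate_2 below -5 m and height (world z) of feeder above -5 m) or (height (world z) of plate_3 below -5 m and height (world z) of feeder above -5 m) or (height (world z) of plate_4 below -5 m and height (world z) of feeder above -5 m) or (x of bearing_4 in the frame of basket between -0.052 and 0.052 m and y of bearing_4 in the frame of basket between -0.044 and 0.044 m and z of bearing_4 in the frame of basket between -0.002 and 0.075 m)) and (not ((height (world z) of plate_1 below -5 m and height (world z) of feeder above -5 m) or (height (world z) of plate_2 below -5 m and height (world z) of feeder above -5 m) or (height (world z) of plate_3 below -5 m and height (world z) of feeder above -5 m) or (height (world z) of plate_4 below -5 m and height (world z) of feeder above -5 m)) or (x of bearing_4 in the frame of feeder_mag between -0.006 and 0.006 m and y of bearing_4 in the frame of feeder_mag between -0.006 and 0.006 m and z of bearing_4 in the frame of feeder_mag between -0.005 and 0.09 m)) and x of bearing_5 in the frame of feeder_mag between -0.006 and 0.006 m and y of bearing_5 in the frame of feeder_mag between -0.006 and 0.006 m and z of bearing_5 in the frame of feeder_mag between -0.005 and 0.09 m and value of joint lever below 0.05 rad and x of plate_1 in the frame of tray between -0.052 and 0.052 m and y of plate_1 in the frame of tray between -0.112 and 0.112 m and z of plate_1 in the frame of tray between -0.01 and 0.045 m and x of plate_2 in the frame of tray between -0.052 and 0.052 m and y of plate_2 in the frame of tray between -0.112 and 0.112 m and z of plate_2 in the frame of tray between -0.01 and 0.045 m and x of plate_3 in the frame of tray between -0.052 and 0.052 m and y of plate_3 in the frame of tray between -0.112 and 0.112 m and z of plate_3 in the frame of tray between -0.01 and 0.045 m and x of plate_4 in the frame of tray between -0.052 and 0.052 m and y of plate_4 in the frame of tray between -0.112 and 0.112 m and z of plate_4 in the frame of tray between -0.01 and 0.045 m and linear speed of each of plate_1, plate_2, plate_3, plate_4 below 0.02 m/s); the robot touches nothing.
It fails at once if the basket is tilted by more than 0.5 rad (angle between basket's own z axis and vertical above 0.5 rad).
It fails at once if the basket is set down or dropped (its underside lower than 14 mm above the bench) (height (world z) of basket below 0.014 m).
It fails at once if the gripper touches a bearing (contact force between the fingers and bearing_1 above 0.5 N or contact force between the fingers and bearing_2 above 0.5 N or contact force between the fingers and bearing_3 above 0.5 N or contact force between the fingers and bearing_4 above 0.5 N or contact force between the fingers and bearing_5 above 0.5 N).
Of plate_1, plate_2, plate_3, plate_4 only 2 to 4 are there at a start; the rules pass over those that are not, and their reading is None.
At some moment in a run one of plate_1, plate_2, plate_3, plate_4 may be knocked a few centimetres aside while the robot is not near it.
It also fails if it takes over 210 s, if anything falls off the work surface, if the arm or the gripper's body presses on something with over 40 N, if the wrist force passes 120 N, or if a joint passes its speed limit or range.

### The arm

A 6-joint arm with a two-finger parallel gripper is mounted at the origin on a cart in front of the work surface, level with it; the furniture and walls round the work are solid. World frame = base frame: x ahead of the robot, y to its left, z up, the work surface at z = 0. Lengths are in m, angles in rad, forces in N, time in s.
With the tool pointing down it reaches from about 0.35 to 0.8 m from the base axis. Payload 7.3 kg.
Tool frame: the origin (TCP) lies between the finger pads; the fingertips stand 25 mm ahead of it and the grasp point (between the pads) lies 6 mm ahead of it (r.tip_extent is the distance from the TCP to the fingertips, in m); z points along the fingers, y is the direction in which the jaws open and shut (so a half turn about z gives the same grasp; the last joint's range is limited). The gripper opens to 85 mm and grips with 20 to 120 N. Pads are 22 mm wide; open, the fingers measure 114 mm over their backs; the gripper's body (76 mm by 85 mm) begins 54 mm behind the grasp point. The pads swing forward as they close: fully open they stand 13 mm farther back than shut.
Start: joints at [1.176, 0.342, 1.524, -0, 1.275, -0.146], TCP at [0.129, 0.509, 0.256] pointing down, gripper open.
Joint ranges: [-2.53, 2.53], [-0.77, 2.02], [0.04, 2.7], [-1, 4.14], [0.28, 2.66], [-3.11, 3.11]. Speed limits (rad/s): [2.57, 2.57, 3.14, 3.14, 3.14, 3.14].

### API

Orientations are given as a unit quaternion [x, y, z, w].
In Python, from workcell import r, command_gripper, optics gives the robot as it stands. The module is installed in compiled form; this text tells all that it offers. Calls block until the motion is done:
- r.reach(position, orientation): joint-space move of the TCP to a pose.
- r.move_straight(position, orientation=None, speed=0.15, max_force=None): straight line of the TCP; orientation=None keeps the orientation; speed is the mean speed in m/s. With max_force (N) it stops when the force on the tool has changed by that much, and returns True; else False.
- r.movej(angles): joint-space move.
- command_gripper(opening, force=None): finger opening in m; force is the grip in N (None keeps the last); returns when the fingers have stopped.
- r.hold(seconds).
- r.solve_ik(position, orientation): joint angles nearest the present ones, or None.
- r.read_state(): the state.
- optics.get_image(name): name is "scene" or "top" or "wrist"; returns (picture, depth): 480x640x3 uint8, red, green, blue; 480x640 float32, m along the optical axis (not along the pixel's ray), 0 where there is no reading.
- optics.camera_model(name): a dict with "K" (3x3 intrinsics, pixels), "k1" (the pictures are not rectified: a ray, as slopes to the right and down, at radius r is drawn at 1 + k1 r^2 times it, then the intrinsics apply), "R" (3x3) and "t" (3): a world point X has camera coordinates R X + t; the wrist camera has in their place "tool_from_camera" (4x4, takes a point from camera to tool coordinates, whose origin is the TCP and whose axes are the flange's). Camera axes: x right, y down, z forward; pixel columns grow to the right and rows downward; lengths in m; the calibration is good to about 2 mm. A picture is of the moment at which its call begins: read the wrist's pose just before it. camera_model takes no time and is no camera call.
A pose or a line that the arm cannot do raises r.PlanningError and nothing moves.
- r.finish_job(): hands the job in, once; it reports no verdict.
The state is a dict: "time_s": time; "joint_positions": joint angles; "dq": joint speeds; "tau": joint torques, N m; "eef_pos": TCP position; "eef_rot": TCP orientation; "contact_force": force on the tool from outside, world axes, zero at the start; "torque": the same for the moment, N m; "grip_width": finger opening in m.
Only numpy, scipy, OpenCV 4.12 (cv2) and the standard library are available. Lean on these libraries where they do the work, as an engineer would, in place of code of your own. Each camera call takes 0.05 s, during which the arm holds its last target.

## Working session

There is one attempt and no reset: what is moved stays moved. The work goes in short steps, each a Python script; the robot and the scene stay as the last script left them, time stands still between calls to the robot, and variables do not carry over. Pictures are saved under pics/ and viewed, and the job is handed in when it is done.

```bash
ls; mkdir -p pics
python3 - <<'E'
from workcell import r,command_gripper,optics
import cv2,numpy as np
print(r.read_state(), r.tip_extent)
for n in ("scene","top","wrist"):
    im,d=optics.get_image(n); cv2.imwrite(f"pics/{n}0.png",im[:,:,::-1]); np.save(f"pics/{n}0.npy",d)
    print(n,optics.camera_model(n))
E
```

```text
pics
{'time_s': 0.0, 'joint_positions': array([ 1.17599361e+00,  3.42737619e-01,  1.52500736e+00, -3.09960737e-05,
        1.27540868e+00, -1.45966967e-01]), 'dq': array([-0.00026535, -0.0010226 , -0.00165539,  0.00220075, -0.00076957,
        0.00168076]), 'tau': array([-8.49094322e-04, -4.33691490e+01, -2.45997763e+01, -2.51713000e-04,
        7.88377016e-03,  3.10018686e-05]), 'eef_pos': array([0.12912414, 0.50850005, 0.25562157]), 'eef_rot': array([ 1.24092603e-01,  9.92270334e-01, -7.56102318e-04, -1.94188626e-04]), 'contact_force': array([ 0.54764027,  0.03418253, -0.40426879]), 'torque': array([-0.01652538,  0.0722717 ,  0.01048357]), 'grip_width': 0.08507142256005638} 0.025
scene {'K': array([[446.05732058,   0.        , 314.75936942],
       [  0.        , 446.05732058, 231.10642858],
       [  0.        ,   0.        ,   1.        ]]), 'k1': 0.02975433238547894, 'R': array([[ 0.60575116, -0.79536959, -0.02127789],
       [-0.53052222, -0.38382502, -0.75579397],
       [ 0.59296855,  0.46911147, -0.6544637 ]]), 't': array([-0.34035294,  0.41180526,  1.03372112])}
top {'K': a
[... 242 characters left out ...]
[-0.99776713, -0.00478589, -0.06661722],
       [ 0.06666895, -0.01161369, -0.99770756]]), 't': array([-0.05813169,  0.53030949,  1.38440671])}
wrist {'K': array([[360.97067832,   0.        , 321.79768322],
       [  0.        , 360.97067832, 240.04594813],
       [  0.        ,   0.        ,   1.        ]]), 'k1': -0.04799721108956396, 'tool_from_camera': array([[ 1.10998704e-03, -9.64266083e-01, -2.64933368e-01,
         6.66512475e-02],
       [ 9.99999346e-01,  1.14321116e-03,  2.87867294e-05,
        -3.99869140e-04],
       [ 2.75116715e-04, -2.64933226e-01,  9.64266721e-01,
        -1.16989613e-01],
       [ 0.00000000e+00,  0.00000000e+00,  0.00000000e+00,
         1.00000000e+00]])}
```

View pics/scene0.png

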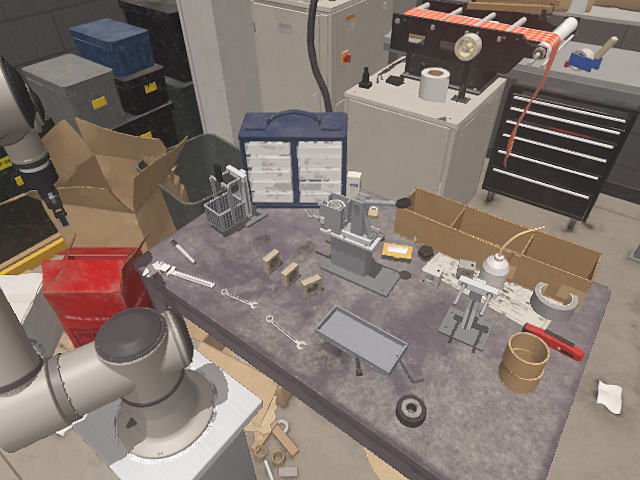

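View pics/top0.png

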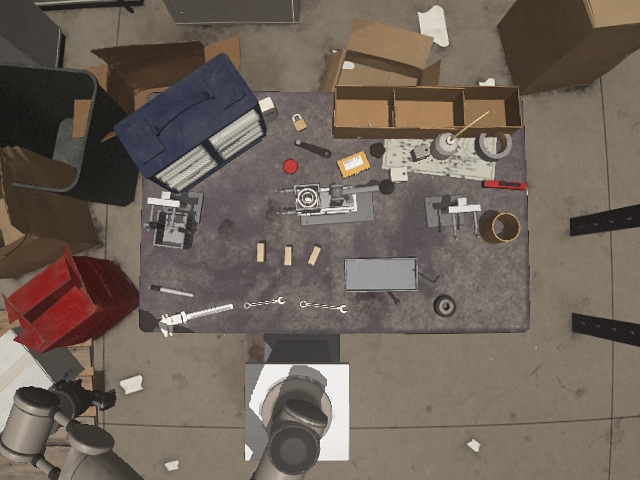

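View pics/wrist0.png

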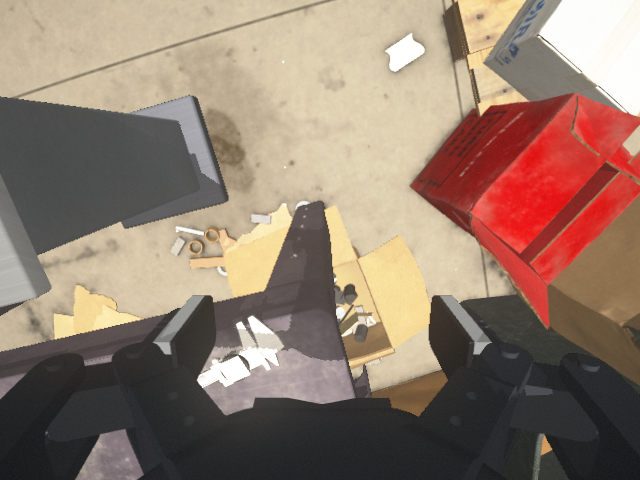

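Three plates show, in the top view at (261,252), (288,255) and (314,255). The basket hangs on the left stand near (172,230), the feeder is at (330,200) and the free stand at (455,210). I'll write the helpers and zoom in.

```bash
cat > h.py <<'E'
from workcell import r,command_gripper,optics
import cv2,numpy as np
from scipy.spatial.transform import Rotation as Ro
def ray(n,px,eef=None):
    m=optics.camera_model(n);K=m["K"]
    D=np.array([m["k1"],0,0,0.])
    p=cv2.undistortPoints(np.array(px,float).reshape(-1,1,2),K,D).reshape(-1,2)
    d=np.c_[p,np.ones(len(p))]
    if n=="wrist":
        T=m["tool_from_camera"];R=Ro.from_quat(eef[1]).as_matrix()
        return R@T[:3,3]+eef[0], (R@T[:3,:3]@d.T).T
    return -m["R"].T@m["t"], d@m["R"]
def plane(n,px,z,eef=None):
    o,d=ray(n,px,eef); return o+d*((z-o[2])/d[:,2])[:,None]
def pts(n,depth,px,eef=None):
    o,d=ray(n,px,eef); px=np.round(np.array(px)).astype(int).reshape(-1,2)
    return o+d*depth[px[:,1],px[:,0]][:,None]
def cloud(n,depth,box,eef=None):
    x0,y0,x1,y1=box; g=np.stack(np.meshgrid(np.arange(x0,x1),np.arange(y0,y1)),-1).reshape(-1,2)
    P=pts(n,depth,g,eef); ok=depth[g[:,1],g[:,0]]>0
    return g[ok],P[ok]
def eef():
    s=r.read_state(); return (s["eef_pos"],s["eef_rot"])
def snap(n,name):
    e=eef(); im,d=optics.get_image(n); cv2.imwrite(f"pics/{name}.png",im[:,:,::-1]); np.save(f"pics/{name}.npy",d)
    np.savez(f"pics/{name}_e.npz",p=e[0],q=e[1]); return im,d,e
def crop(name,box,s,out):
    im=cv2.imread(f"pics/{name}.png");x0,y0,x1,y1=box
    cv2.imwrite(f"pics/{out}.png",cv2.resize(im[y0:y1,x0:x1],None,fx=s,fy=s,interpolation=cv2.INTER_CUBIC))
def down(yaw):  # tool z down, jaw (tool y) axis at world angle yaw
    z=np.array([0,0,-1.]);y=np.array([np.cos(yaw),np.sin(yaw),0]);x=np.cross(y,z)
    return Ro.from_matrix(np.c_[x,y,z]).as_quat()
E
python3 - <<'E'
from h import *
crop("top0",(130,170,250,260),6,"a1");crop("top0",(240,150,400,270),5,"a2");crop("top0",(410,180,530,270),6,"a3")
d=np.load("pics/top0.npy")
print(pts("top",d,[(261,244),(288,247),(316,248),(386,187),(300,230),(380,273),(307,198)]).round(3))
E
```

```text
[[ 0.509  0.106  0.053]
 [ 0.501  0.026  0.054]
 [ 0.498 -0.056  0.053]
 [ 0.636 -0.223  0.309]
 [ 0.555 -0.008  0.002]
 [ 0.425 -0.253  0.004]
 [ 0.632 -0.03   0.148]]
```

View pics/a1.png

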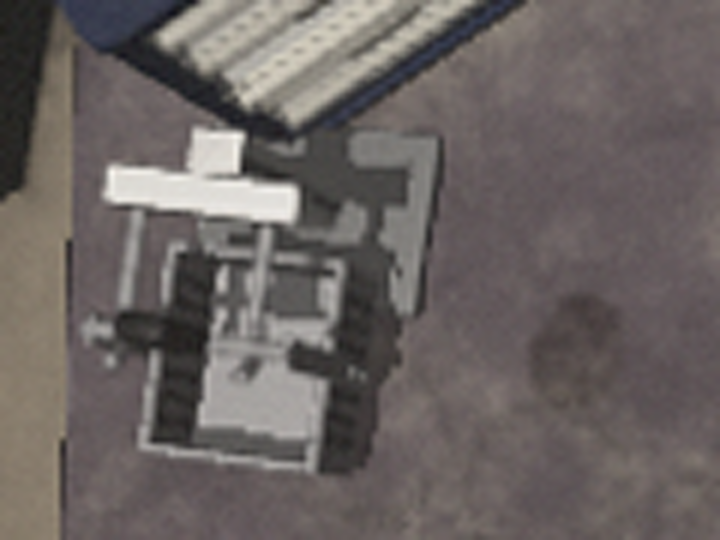

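View pics/a2.png

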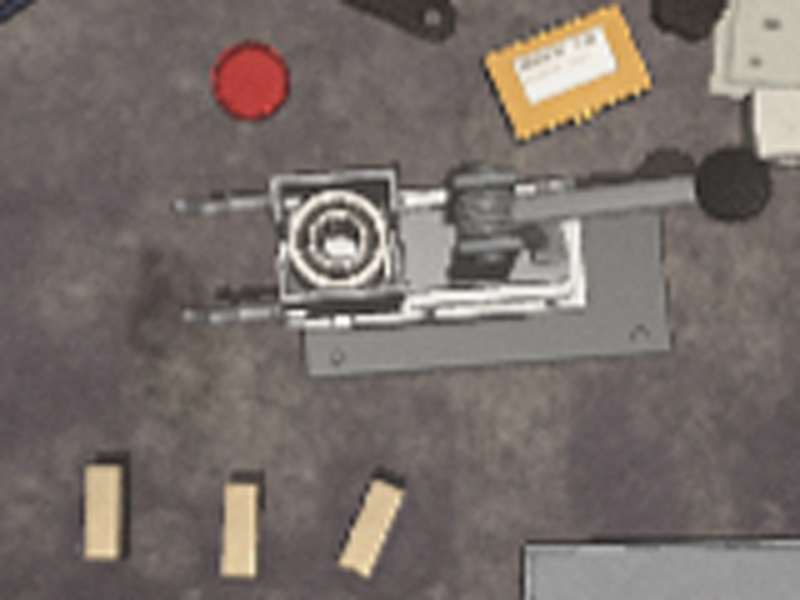

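View pics/a3.png

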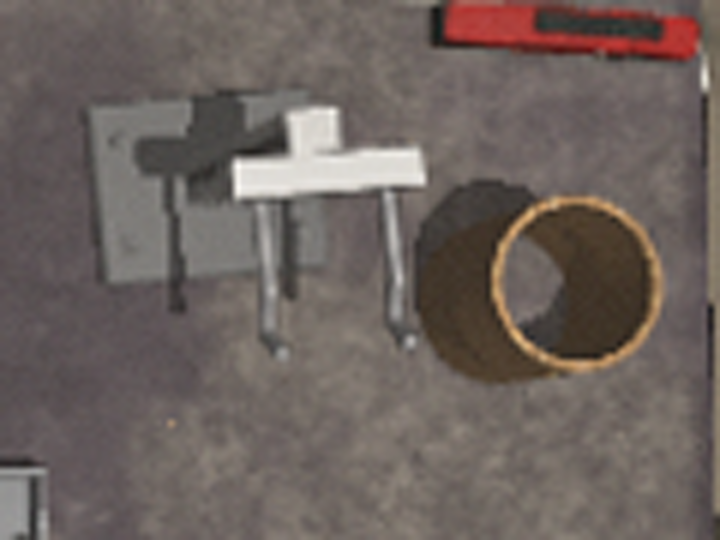

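Run:
```python
from h import *
def f(b,s,l): return [(b[0]+x/s,b[1]+y/s) for x,y in l]
s2=f((410,180),6,[(280,352),(410,342)]); s1=f((130,170),6,[(112,360)]); fe=f((240,150),5,[(180,205),(188,317)])
print("s2 tips",plane("top",s2,.188).round(3)); print("s1",plane("top",s1,.188).round(3)); print("fe tips",plane("top",fe,.188).round(3))
print("s2 beam",plane("top",f((410,180),6,[(233,200),(425,187),(233,160),(425,148)]),.19).round(3))
print("s1 beam",plane("top",f((130,170),6,[(105,205),(298,222),(105,168),(298,185)]),.19).round(3))
d=np.load("pics/top0.npy")
g,P=cloud("top",d,(140,215,215,260)); 
m=(P[:,2]>.16); print("s1 high"); print(np.c_[g[m],P[m].round(3)][np.argsort(-P[m][:,2])][:45:2])
```

```text
s2 tips [[ 0.519 -0.434  0.188]
 [ 0.523 -0.495  0.188]]
s1 [[0.538 0.396 0.188]]
fe tips [[0.644 0.053 0.188]
 [0.584 0.048 0.188]]
s2 beam [[ 0.587 -0.413  0.19 ]
 [ 0.594 -0.502  0.19 ]
 [ 0.605 -0.414  0.19 ]
 [ 0.612 -0.503  0.19 ]]
s1 beam [[0.608 0.401 0.19 ]
 [0.6   0.312 0.19 ]
 [0.625 0.401 0.19 ]
 [0.617 0.312 0.19 ]]
s1 high
[[1.54e+02 2.24e+02 5.48e-01 3.61e-01 2.49e-01]
 [1.54e+02 2.25e+02 5.46e-01 3.62e-01 2.46e-01]
 [1.55e+02 2.24e+02 5.49e-01 3.59e-01 2.45e-01]
 [1.55e+02 2.23e+02 5.51e-01 3.59e-01 2.45e-01]
 [1.50e+02 2.25e+02 5.46e-01 3.73e-01 2.45e-01]
 [1.51e+02 2.24e+02 5.49e-01 3.70e-01 2.45e-01]
 [1.52e+02 2.24e+02 5.49e-01 3.68e-01 2.44e-01]
 [1.49e+02 2.24e+02 5.49e-01 3.76e-01 2.43e-01]
 [1.51e+02 2.23e+02 5.52e-01 3.71e-01 2.43e-01]
 [1.54e+02 2.26e+02 5.44e-01 3.63e-01 2.43e-01]
 [1.49e+02 2.25e+02 5.47e-01 3.76e-01 2.43e-01]
 [1.55e+02 2.26e+02 5.44e-01 3.60e-01 2.42e-01]
 [1.51e+02 2.25e+02 5.47e-01 3.71e-01 2.42e-01]
 [1.53e+02 2.23e+02 5.52e-01 3.66e-01 2.42e-01]
 [1.53e+02 2.22e+02 5.54e-01 3.66e-01 2.41e-01]
 [1.56e+02 2.24e+02 5.49e-01 3.59e-01 2.40e-01]
 [1.57e+02 2.24e+02 5.50e-01 3.56e-01 2.39e-01]
 [1.58e+02 2.23e+02 5.52e-01 3.54e-01 2.38e-01]
 [1.52e+02 2.25e+02 5.47e-01 3.70e-01 2.36e-01]
 [1.58e+02 2.25e+02 5.48e-01 3.56e-01 2.32e-01]
 [1.57e+02 2.27e+02 5.43e-01 3.59e-01 2.29e-01]
 [1.59e+02 2.23e+02 5.53e-01 3.55e-01 2.27e-01]
 [1.59e+02 2.25e+02 5.48e-01 3.55e-01 2.26e-01]]
```

Run:
```python
from h import *
for nm,p,y in [("s1",(.547,.362,.37),np.pi/2-.09),("f",(.615,.037,.37),.083),("s2",(.534,-.462,.37),np.pi/2+.078),("s2b",(.534,-.462,.37),-np.pi/2+.078),("pad",(.637,-.225,.37),.083)]:
    q=r.solve_ik(p,down(y)); print(nm,None if q is None else np.round(q,2))
e=eef(); r.move_straight(e[0]+[0,0,.14],speed=.2)
r.reach((.547,.362,.40),down(np.pi/2-.09)); snap("wrist","w1")
r.reach((.615,.037,.42),down(.083)); snap("wrist","w2")
q=[a for a in (np.pi/2+.078,-np.pi/2+.078)]
r.reach((.534,-.462,.37),down(q[1])); snap("wrist","w3")
print(r.read_state()["time_s"],r.read_state()["joint_positions"])
```

```text
s1 [ 0.47  0.56  0.87 -0.    1.71 -1.01]
f [-0.06  0.47  1.02 -0.    1.65 -0.15]
s2 [-0.82  0.69  0.64 -0.    1.81 -2.47]
s2b [-0.82  0.69  0.64 -0.    1.81  0.67]
pad [-0.45  0.61  0.79 -0.    1.75 -0.54]
5.875 [-8.19578456e-01  6.89248797e-01  6.40473662e-01  2.78480405e-04
  1.81120257e+00  6.70924697e-01]
```

View pics/w1.png

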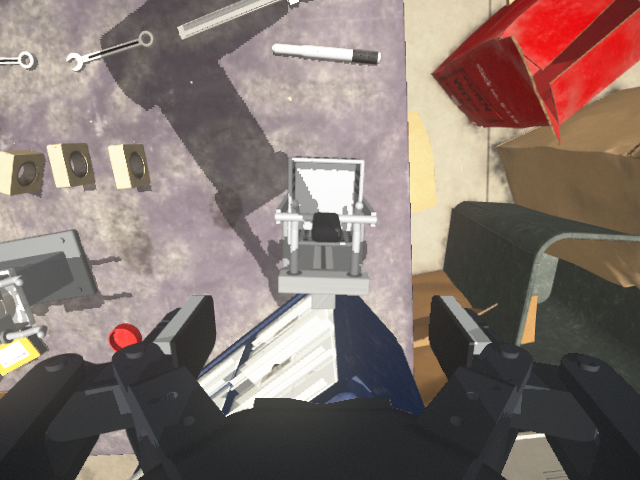

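View pics/w2.png

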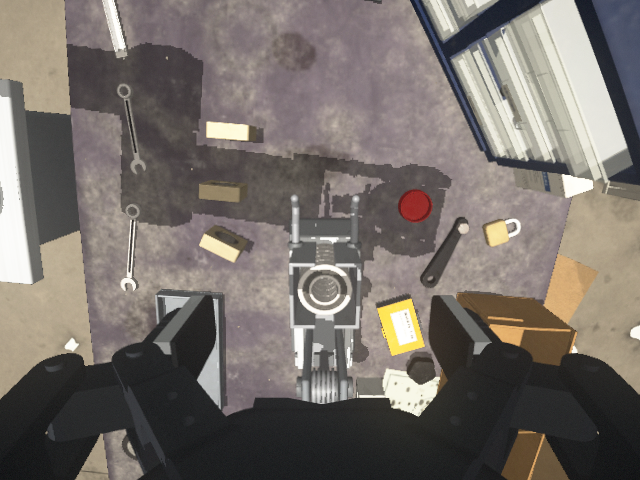

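View pics/w3.png

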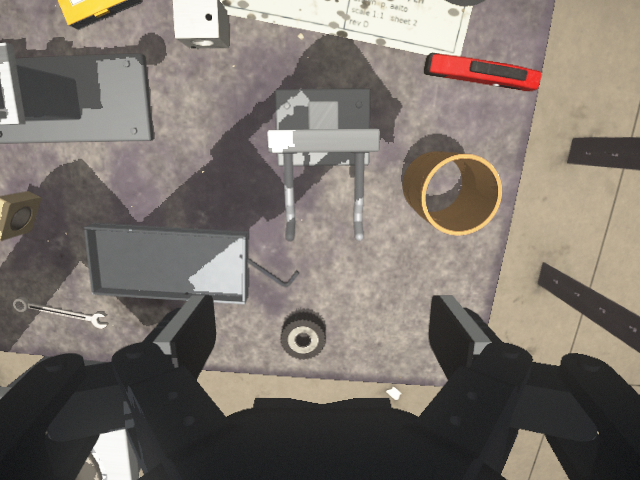

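Run:
```python
from h import *
crop("w1",(260,140,400,300),4,"w1c");crop("w2",(270,180,390,320),4,"w2c");crop("w3",(250,110,400,260),4,"w3c")
```

```text
(no output)
```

View pics/w1c.png

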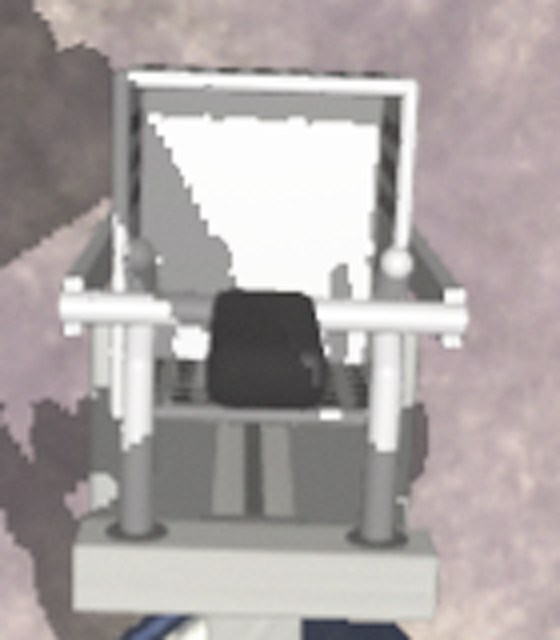

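View pics/w2c.png

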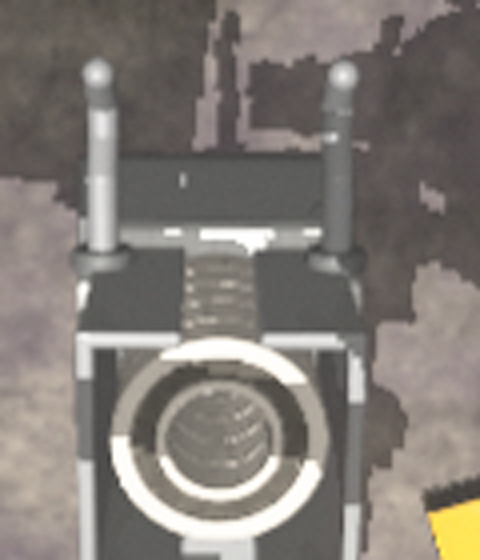

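View pics/w3c.png

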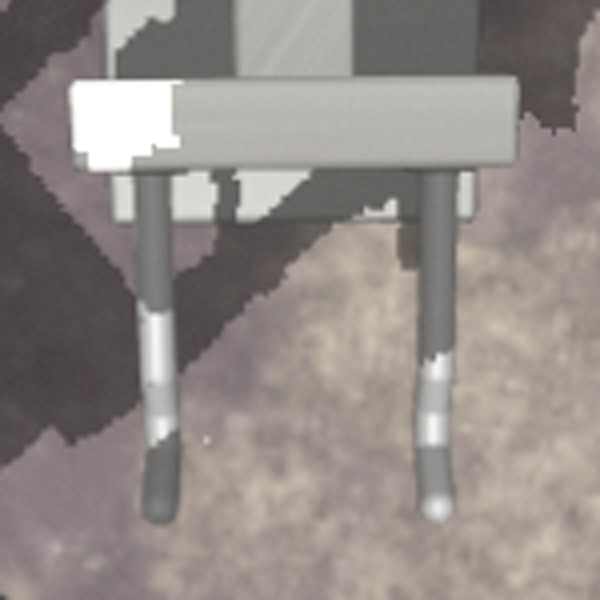

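Run:
```python
from h import *
def L(n):
    z=np.load(f"pics/{n}_e.npz"); return cv2.imread(f"pics/{n}.png"),np.load(f"pics/{n}.npy"),(z["p"],z["q"])
im,d,e=L("w1")
g,P=cloud("wrist",d,(308,205,346,248),e)
blk=im[g[:,1],g[:,0]].max(1)<70
T=P[blk&(P[:,2]>.235)]; print("grip top",len(T),T.min(0),T.max(0),np.median(T,0))
c=lambda b,l:[(b[0]+x/4,b[1]+y/4) for x,y in l]
print("bar ends",plane("wrist",c((260,140),[(70,307),(458,318)]),.180,e).round(4))
print("tips1",plane("wrist",c((260,140),[(397,262),(140,250)]),.188,e).round(4))
print("beam1 front top corners",plane("wrist",c((260,140),[(76,545),(436,558)]),.19,e).round(4))
im,d,e=L("w2")
t=c((270,180),[(98,73),(343,74)]);print("f tips",plane("wrist",t,.188,e).round(4),pts("wrist",d,t,e).round(4))
s=c((270,180),[(102,250),(337,250)]);print("f hook roots",plane("wrist",s,.18,e).round(4),pts("wrist",d,s,e).round(4))
im,d,e=L("w3")
t=c((250,110),[(160,505),(436,505)]);print("s2 tips",plane("wrist",t,.188,e).round(4),pts("wrist",d,t,e).round(4))
s=c((250,110),[(154,172),(438,172)]);print("s2 roots",plane("wrist",s,.18,e).round(4),pts("wrist",d,s,e).round(4))
for u in [(160,505),(158,450),(157,420),(157,390),(155,330),(154,250),(153,200)]: print(u,pts("wrist",d,c((250,110),[u]),e).round(4))
for u in [(436,505),(432,450),(432,420),(434,390),(436,330),(438,250),(438,200)]: print(u,pts("wrist",d,c((250,110),[u]),e).round(4))
```

```text
grip top 425 [0.5421941  0.35549792 0.23500154] [0.55605668 0.3786147  0.24607909] [0.54868969 0.36564196 0.24342679]
bar ends [[0.5448 0.3214 0.18  ]
 [0.5556 0.4134 0.18  ]]
tips1 [[0.5394 0.3989 0.188 ]
 [0.5314 0.3402 0.188 ]]
beam1 front top corners [[0.6012 0.3173 0.19  ]
 [0.6122 0.4039 0.19  ]]
f tips [[0.588  0.0496 0.188 ]
 [0.6474 0.0545 0.188 ]] [[0.5881 0.0498 0.1894]
 [0.6473 0.0546 0.189 ]]
f hook roots [[0.5916 0.0028 0.18  ]
 [0.6517 0.008  0.18  ]] [[0.5917 0.0033 0.182 ]
 [0.6513 0.0089 0.1832]]
s2 tips [[ 0.5213 -0.4352  0.188 ]
 [ 0.5261 -0.4942  0.188 ]] [[ 0.5214 -0.4353  0.1883]
 [ 0.5263 -0.4941  0.1888]]
s2 roots [[ 0.5904 -0.4292  0.18  ]
 [ 0.5952 -0.488   0.18  ]] [[ 0.5907 -0.4298  0.1867]
 [ 0.5953 -0.4877  0.1834]]
(160, 505) [[ 0.5214 -0.4353  0.1883]]
(158, 450) [[ 0.5304 -0.4332  0.1755]]
(157, 420) [[ 0.5373 -0.4326  0.1761]]
(157, 390) [[ 0.5448 -0.4326  0.1805]]
(155, 330) [[ 0.5578 -0.4315  0.1815]]
(154, 250) [[ 0.5746 -0.4303  0.1823]]
(153, 200) [[ 0.5849 -0.4296  0.1835]]
(436, 505) [[ 0.5263 -0.4941  0.1888]]
(432, 450) [[ 0.5356 -0.4935  0.1767]]
(432, 420) [[ 0.542  -0.4929  0.1751]]
(434, 390) [[ 0.5496 -0.492   0.1805]]
(436, 330) [[ 0.5628 -0.4908  0.1831]]
(438, 250) [[ 0.5795 -0.4894  0.183 ]]
(438, 200) [[ 0.5896 -0.4885  0.1811]]
```

```bash
cat >> h.py <<'E'
S1=np.array([.549,.3672]);A1=np.pi/2-.124;X1=np.array([np.cos(-.124),np.sin(-.124)])
FE=np.array([.6188,.0391]);AF=.0824;XF=np.array([np.sin(AF),-np.cos(AF)])
S2=np.array([.5367,-.4635]);A2=-np.pi/2+.081;X2=np.array([np.cos(.081),np.sin(.081)])
ZG=.230
def go(xy,z,yaw=None,**k): return r.move_straight(np.r_[xy,z],None if yaw is None else down(yaw),**k)
def st(): 
    s=r.read_state(); print("t",round(s["time_s"],2),"p",s["eef_pos"].round(4),"F",s["contact_force"].round(2),"w",round(s["grip_width"],4))
E
python3 - <<'E'
from h import *
r.reach(np.r_[S1,.36],down(A1)); command_gripper(.085,60)
go(S1,ZG+.03,speed=.2); print(go(S1,ZG,speed=.05,max_force=8)); st()
command_gripper(.0,60); st()
go(S1,ZG+.028,speed=.05); st()
snap("scene","b1")
E
```

```text
False
t 10.41 p [0.5491 0.3673 0.2302] F [ 0.99 -0.28 -0.12] w 0.0851
t 10.99 p [0.5491 0.3673 0.2303] F [ 0.1  -0.5   2.05] w 0.0236
t 11.7 p [0.5489 0.3671 0.2578] F [-0.47  0.24 -3.67] w 0.0233
```

Run:
```python
from h import *
crop("b1",(150,120,310,260),5,"b1c")
```

```text
(no output)
```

View pics/b1c.png

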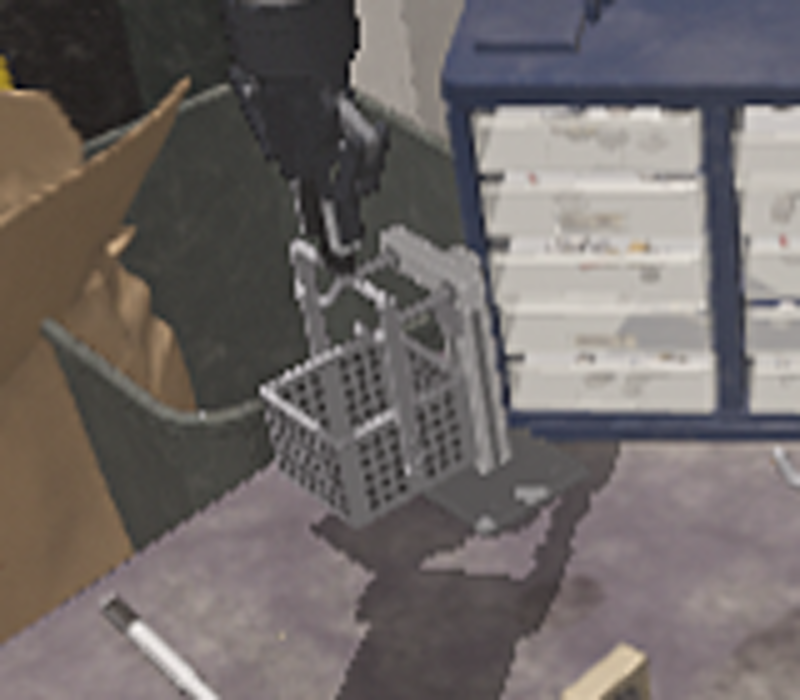

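The basket has lifted level, and 3.7 N matches its weight. I'll carry it to the dispenser.

Run:
```python
from h import *
p=S1-.105*X1; go(p,ZG+.028,speed=.1)
go(p,ZG+.08,speed=.12)
q=FE-.115*XF; go((p+q)/2,ZG+.08,(A1+AF)/2,speed=.12); go(q,ZG+.08,AF,speed=.12)
go(q,ZG+.027,speed=.08); r.hold(.3); st(); snap("scene","b2"); snap("wrist","b2w")
crop("b2",(230,140,430,290),4,"b2c")
```

```text
t 17.27 p [0.6095 0.1537 0.2574] F [ 0.37  0.2  -3.3 ] w 0.0234
```

View pics/b2c.png

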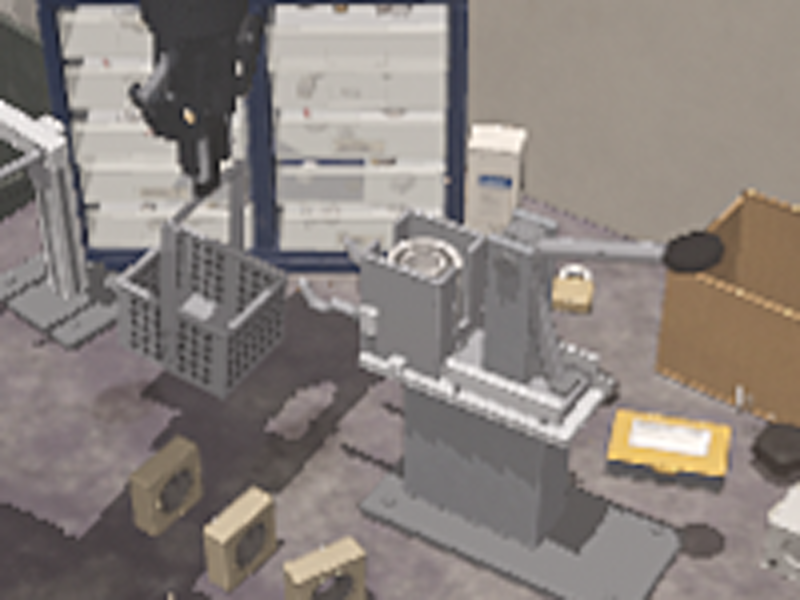

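View pics/b2w.png

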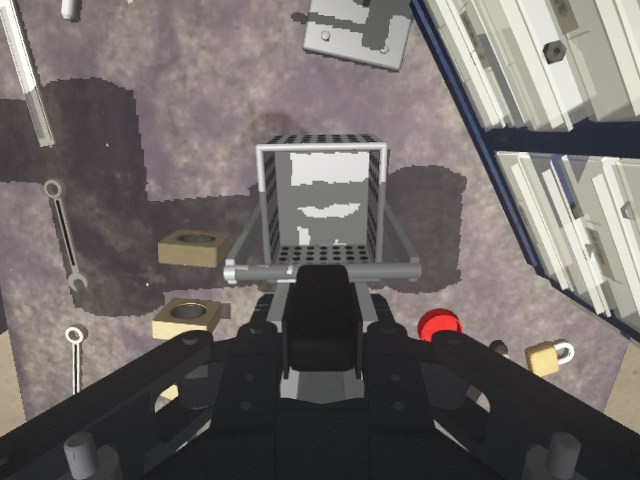

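The basket is level and clear of everything in front of the hooks, with the bar ends at (230,272) and (418,270) in the wrist view. Moving in.

Run:
```python
from h import *
z=np.load("pics/b2w_e.npz")
B=plane("wrist",[(231,273),(418,271)],.207,(z["p"],z["q"])); print(B.round(4),B.mean(0).round(4),np.arctan2(*(B[1]-B[0])[[1,0]]))
print(go(FE,ZG+.027,speed=.06,max_force=8)); st()
print(go(FE,ZG+.001,speed=.03,max_force=15)); st()
snap("scene","b3"); crop("b3",(230,140,430,290),4,"b3c")
```

```text
[[0.5646 0.1536 0.207 ]
 [0.6566 0.1623 0.207 ]] [0.6106 0.1579 0.207 ] 0.09441695961624337
False
t 19.44 p [0.6188 0.0394 0.257 ] F [ 0.57  0.14 -2.98] w 0.0233
True
t 20.21 p [0.6201 0.0362 0.234 ] F [ 1.94 -3.93 -1.6 ] w 0.0234
```

View pics/b3c.png

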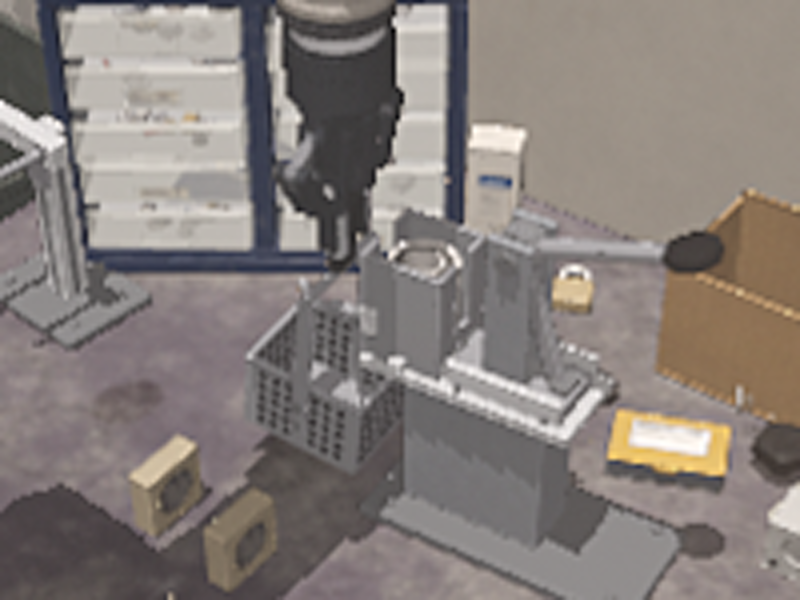

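Run:
```python
from h import *
p=FE+.005*XF
go(p,ZG+.012,speed=.04);st()
print(go(p,ZG-.003,speed=.03,max_force=12)); st()
r.hold(.2); st()
snap("wrist","b4")
```

```text
t 20.63 p [0.6191 0.0344 0.242 ] F [-0.28 -0.8  -3.12] w 0.0233
True
t 21.07 p [0.6195 0.0334 0.2303] F [ 1.03 -0.83  4.01] w 0.023
t 21.27 p [0.6196 0.0333 0.2302] F [ 1.64 -1.19  5.58] w 0.0229
```

View pics/b4.png

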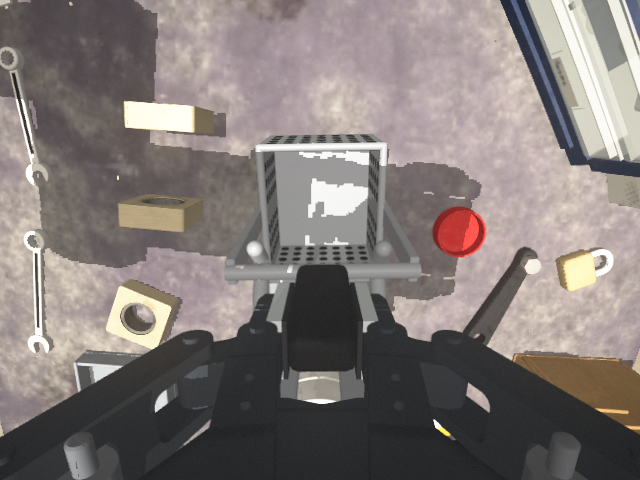

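Run:
```python
from h import *
command_gripper(.085); st()
e=eef()[0]; go(e[:2],.36,speed=.12); r.hold(.4)
im,d,ee=snap("wrist","b5"); snap("scene","b5s"); st()
```

```text
t 21.94 p [0.6189 0.0338 0.229 ] F [-0.35  0.87  0.33] w 0.085
t 23.68 p [0.6189 0.0338 0.36  ] F [ 0.04 -0.52  0.6 ] w 0.0847
```

View pics/b5.png

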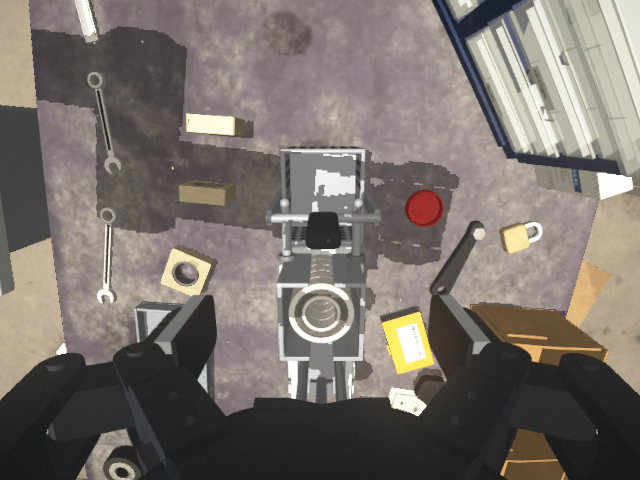

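View pics/b5s.png

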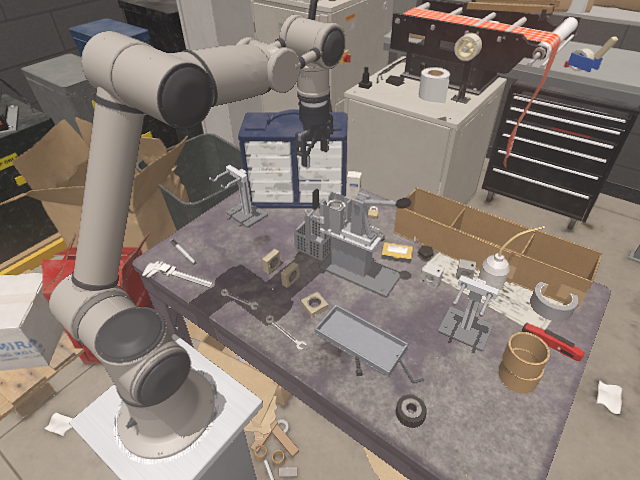

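The basket hangs on the dispenser. Plate 3 was knocked over: it now lies flat near (187,270) in the wrist view. Next, the lever.

Run:
```python
from h import *
im=cv2.imread("pics/top0.png"); x0,y0,x1,y1=372,174,398,200
m=(im[y0:y1,x0:x1].max(2)<52).astype(np.uint8)
n,l,s,c=cv2.connectedComponentsWithStats(m); print(s,c+[x0,y0])
k=1+np.argmax(s[1:,4]); x,y,w,h=s[k,:4]
print(plane("top",[c[k]+[x0,y0]],.309).round(4), plane("top",[(x0+x+w/2-.5,y0+y+h/2-.5)],.309).round(4), FE+.263*XF)
r.reach((*(FE+.263*XF),.40),down(AF)); command_gripper(0,40); st()
snap("wrist","p0")
```

```text
[[  0   0  26  26 668]
 [ 12   6   1   1   1]
 [  7  12   1   3   3]
 [  8  16   1   1   1]
 [ 10  18   1   1   1]
 [ 12  19   1   1   1]
 [ 16  19   1   1   1]] [[384.53143713 186.4745509 ]
 [384.         180.        ]
 [379.         187.        ]
 [380.         190.        ]
 [382.         192.        ]
 [384.         193.        ]
 [388.         193.        ]]
[[ 0.6355 -0.2057  0.309 ]] [[ 0.6355 -0.2057  0.309 ]] [ 0.64044668 -0.22300765]
t 25.47 p [ 0.6404 -0.2231  0.4   ] F [ 0.02  0.73 -0.13] w 0.0001
```

View pics/p0.png

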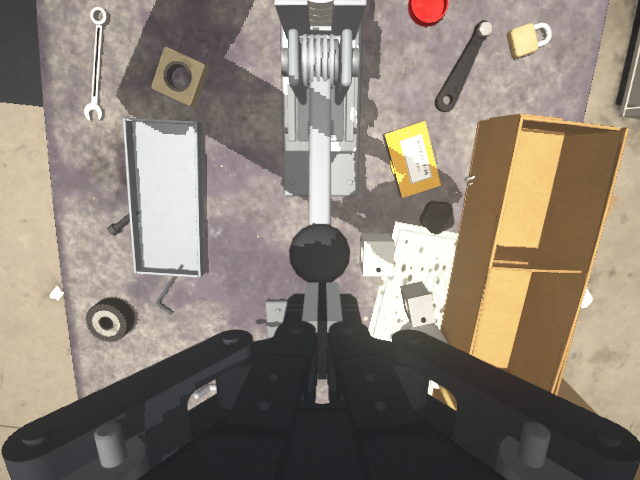

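Run:
```python
from h import *
z=np.load("pics/p0_e.npz");e=(z["p"],z["q"]);d=np.load("pics/p0.npy")
P=plane("wrist",[(319.5,254),(289,254),(350,254)],.307,e);print(P.round(4),pts("wrist",d,[(319,250)],e).round(4))
pad=P[0,:2].copy(); print(pad)
np.save("pad.npy",pad)
go(pad,.345,speed=.15)
st(); print(go(pad,.30,speed=.03,max_force=3)); st()
print(go(pad,.257,speed=.05,max_force=35)); st()
```

```text
[[ 0.6393 -0.2233  0.307 ]
 [ 0.6207 -0.2248  0.307 ]
 [ 0.6578 -0.2217  0.307 ]] [[ 0.6388 -0.2206  0.3075]]
[ 0.63927727 -0.22327426]
t 26.03 p [ 0.6394 -0.2234  0.3457] F [-0.1   0.1   0.48] w 0.0001
True
t 26.65 p [ 0.6394 -0.2236  0.3344] F [ 0.39 -0.37  3.14] w 0.0004
False
t 28.35 p [ 0.6396 -0.2224  0.259 ] F [-2.2   2.59 12.33] w -0.0001
```

Run:
```python
from h import *
pad=np.load("pad.npy")
print(go(pad,.250,speed=.02,max_force=20)); st(); r.hold(.3); st(); snap("scene","p1")
go(pad,.36,speed=.1); r.hold(.6); snap("scene","p2"); snap("wrist","p2w"); snap("top","p2t")
for k in("p1","p2"): crop(k,(280,150,440,290),5,k+"c")
crop("p2t",(240,150,400,270),5,"p2tc")
```

```text
True
t 28.62 p [ 0.6396 -0.2224  0.2596] F [-3.25  1.53  9.54] w -0.0001
t 28.92 p [ 0.6396 -0.2224  0.2596] F [-2.72  1.02  8.76] w -0.0
```

View pics/p1c.png

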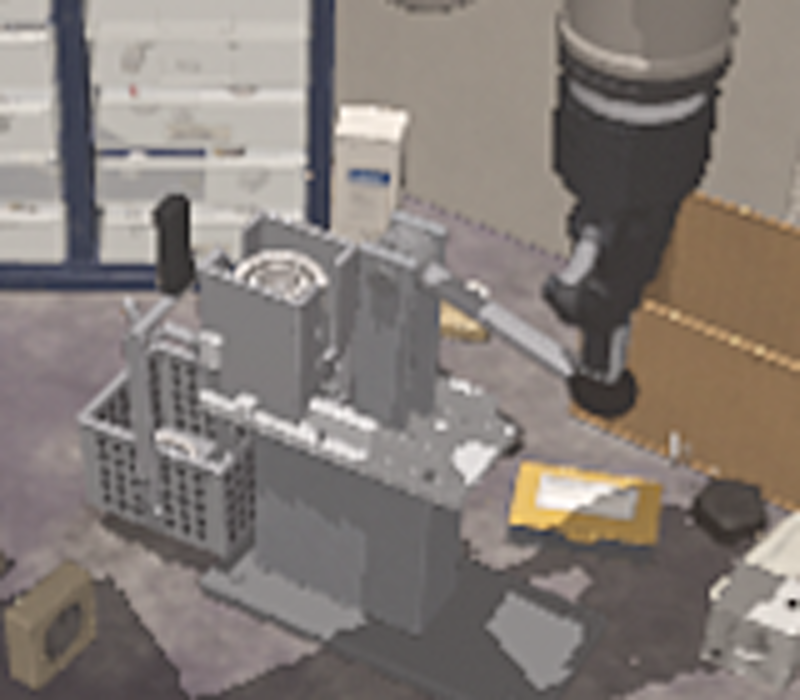

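View pics/p2c.png

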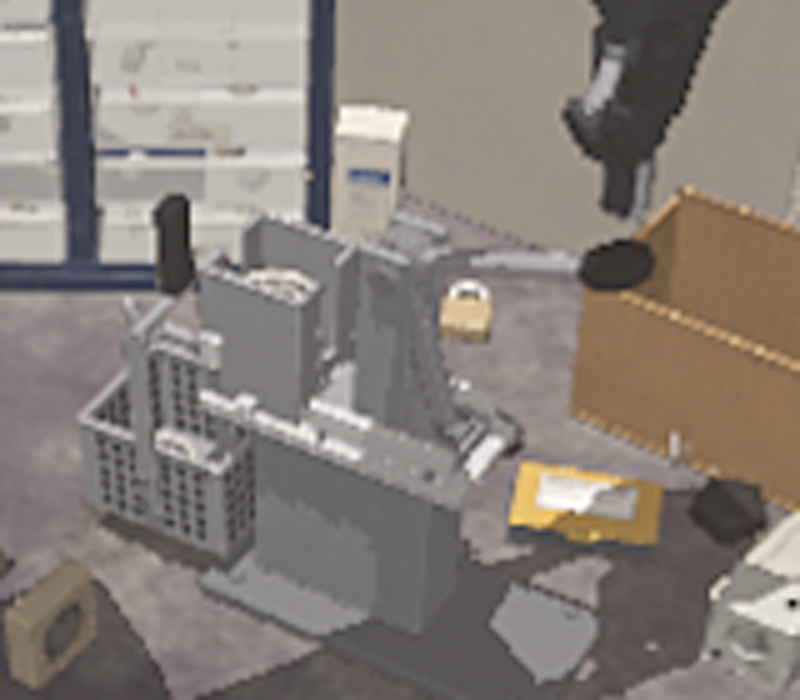

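View pics/p2tc.png

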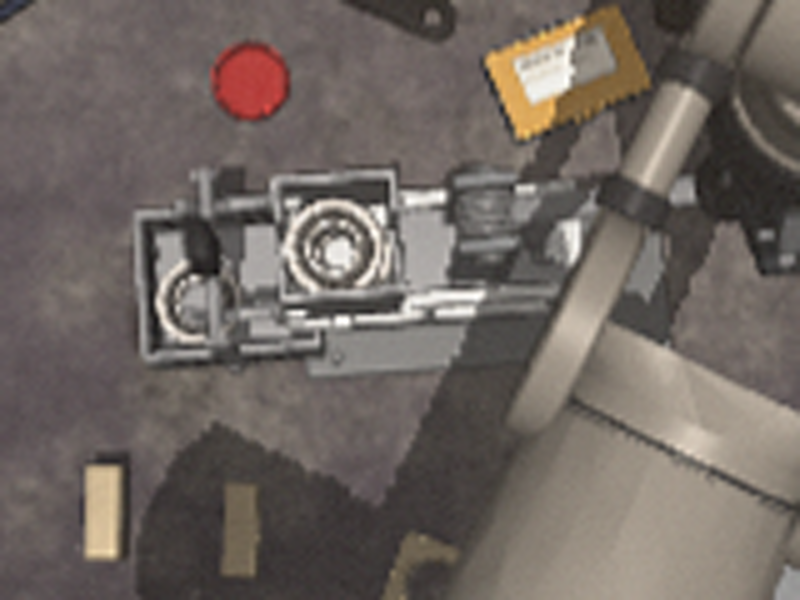

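Exactly one bearing has dropped into the basket and the lever is back up. The next two strokes go a little deeper to be sure of full travel.

Run:
```python
from h import *
pad=np.load("pad.npy")
print(go(pad,.252,speed=.06,max_force=45)); st(); r.hold(.3); st()
go(pad,.36,speed=.1); r.hold(.6); snap("scene","p3"); snap("top","p3t")
crop("p3",(280,150,440,290),5,"p3c"); crop("p3t",(240,150,400,270),5,"p3tc")
```

```text
False
t 32.83 p [ 0.6398 -0.2226  0.2584] F [-7.68  4.51 29.26] w 0.0
t 33.13 p [ 0.6398 -0.2226  0.2584] F [-7.5   5.57 28.13] w -0.0002
```

View pics/p3c.png

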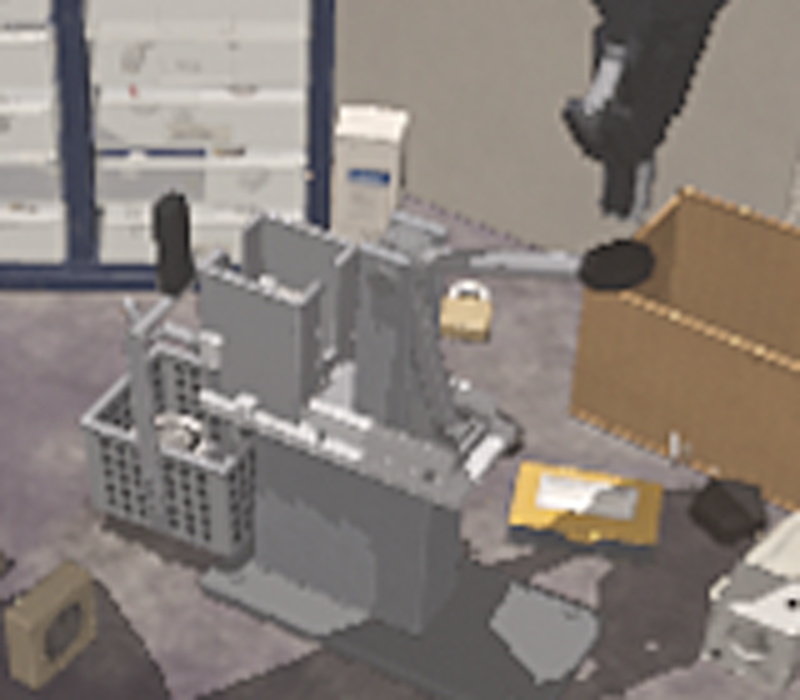

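View pics/p3tc.png

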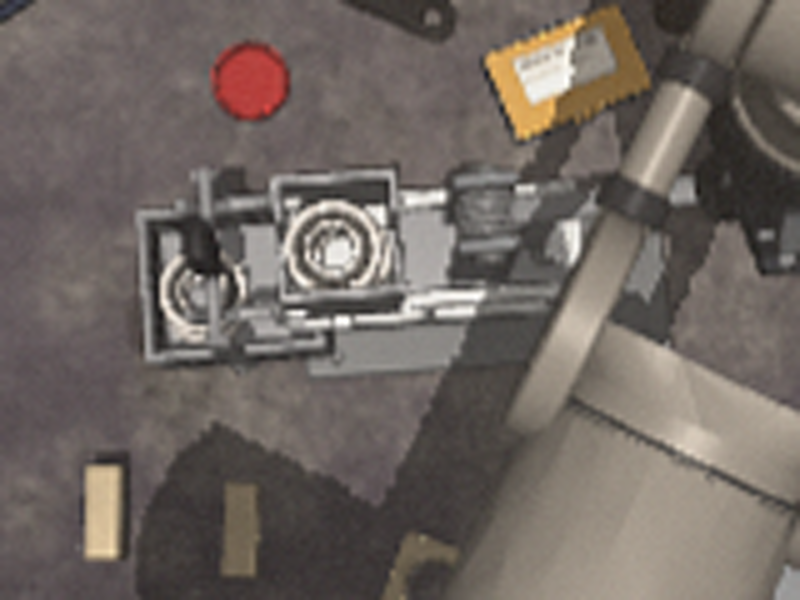

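The hard stop shows at TCP z of about 0.2585, with 28 N, so the strokes are full. A second bearing lies on the first. Third stroke.

Run:
```python
from h import *
pad=np.load("pad.npy")
print(go(pad,.254,speed=.06,max_force=45)); st(); r.hold(.3); st()
go(pad,.36,speed=.1); r.hold(.6)
go(pad,.42,speed=.2); r.reach(np.r_[FE+.01*XF,.42],down(AF)); command_gripper(.085,60); r.hold(.3)
snap("scene","p4"); im,d,e=snap("wrist","p4w"); st()
crop("p4",(280,150,440,290),5,"p4c")
```

```text
False
t 36.98 p [ 0.6397 -0.2225  0.2586] F [-5.75  4.33 22.13] w 0.0
t 37.28 p [ 0.6397 -0.2225  0.2586] F [-4.42  4.76 22.15] w 0.0005
t 41.72 p [0.6196 0.0291 0.42  ] F [-0.49 -0.12 -0.26] w 0.085
```

View pics/p4c.png

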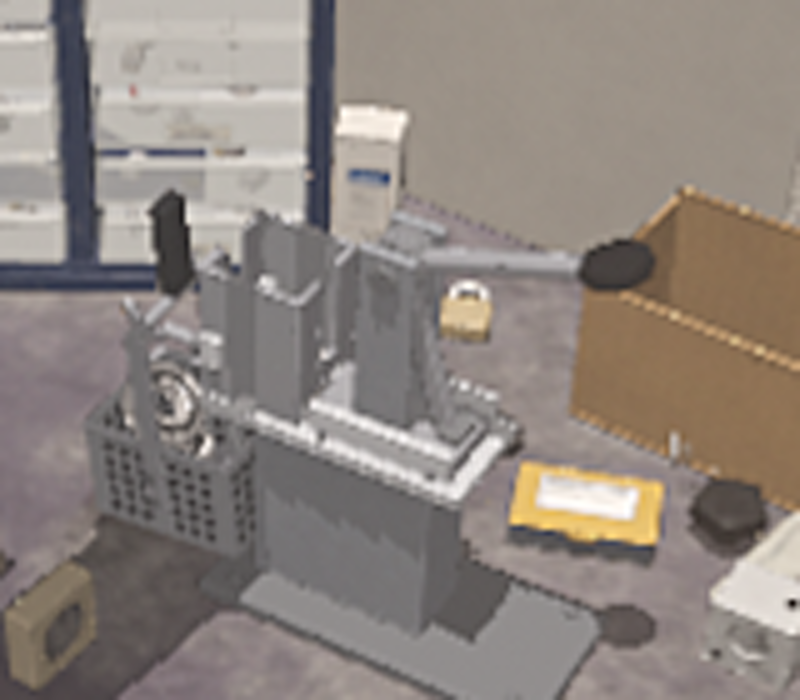

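View pics/p4w.png

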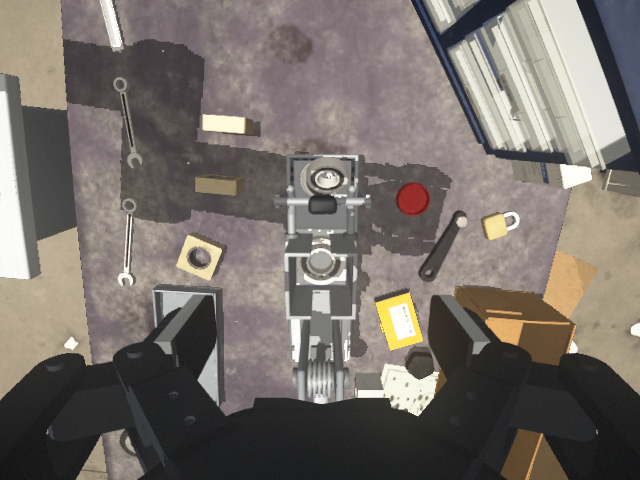

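Run:
```python
from h import *
crop("p4w",(265,140,385,290),4,"p4wc")
z=np.load("pics/p4w_e.npz");e=(z["p"],z["q"]);d=np.load("pics/p4w.npy")
g,P=cloud("wrist",d,(290,150,356,235),e)
im=cv2.imread("pics/p4w.png")
rel=(P[:,:2]-FE); xb=rel@XF; yb=rel@np.array([np.cos(AF),np.sin(AF)])
print("grip top",np.median(P[(P[:,2]>.238)],0).round(4))
# coarse height map
H=np.full((24,12),np.nan)
for v in range(24):
  row=[]
  for u in range(12):
    x=293+u*5;y=152+v*3.5
    k=np.argmin(abs(g-[x,y]).sum(1)); row.append(f"{P[k,2]*1000:4.0f}")
  print(int(152+v*3.5)," ".join(row))
```

```text
grip top [0.6187 0.044  0.2432]
152    1    0    1   -0   -0   -1   -1   -1    0   -1   -3    1
155   92   91   90   91   92   92   92   92   92   90   91   92
159   57   54   57   55   59   93   95   95   95   90   56   58
162   26   24   26   24   92   97   99  100   98   94   87   24
166   27   26   26   84   97  101  102  102  101   99   91   26
169   25   26   41   88   97   98   96   98   96   99   96   26
173   27   27   43   95   93   92   27   54   93   91   94   27
176   27   28   57   89   91   71   26   43   56   90   88   27
180   30   27   56   85   84   78   70   69   74   86   85   25
183   30   28   58   83   81   80   75   72   76   81   82   27
187  188   28   58   58   77   76   77   78   74   76   77  186
190  186   29   44   59   73   74   72   73   72   74   28  187
194  182   31   30   60   58   58   58   58   61   30   30  182
197  177   31   30   29  231  232  231  232  211   29   30  179
201  183  182  184  239  243  243  242  242  243  183  183  182
204  183  183  183  241  244  243  243  245  244  182  183  184
208  178   33   31  241  243  244  243  243  243   32   32  177
211  179   32   33   32  243  244  244  244  244   31   33  179
215  181   35   33   31   33   32   33   30   33   34   32  181
218  182   32   34   34   35   34   32   32   34   34   33  182
222  182   33   34   34   33   33   34   35   34   34   34  183
225  183   35   35   34   35   34   35   35   33   35   32  181
229  182  143  144  142  143  143  143  143  144  143  144  181
232  181  144  143  145  145  144  145  144  145  145  145  183
```

View pics/p4wc.png

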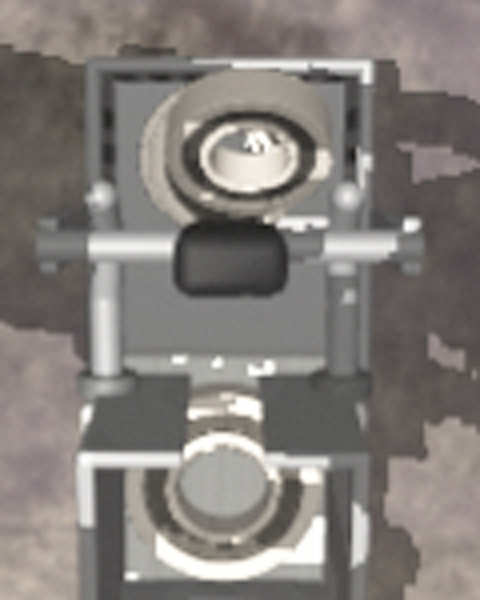

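Run:
```python
from h import *
z=np.load("pics/p4w_e.npz");e=(z["p"],z["q"]);d=np.load("pics/p4w.npy")
g,P=cloud("wrist",d,(298,155,352,196),e)
yb=np.array([np.cos(AF),np.sin(AF)])
L=np.c_[(P[:,:2]-FE)@XF,(P[:,:2]-FE)@yb,P[:,2]]
# rim of the basket front
f=(g[:,1]<157); print("front rim x", np.median(L[f&(L[:,2]>.085),0]))
m=(L[:,2]>.066)&(g[:,1]>168); 
rng=np.random.default_rng(0);Q=L[m];best=None
for _ in range(500):
    a,b,c=Q[rng.choice(len(Q),3,False)];n=np.cross(b-a,c-a)
    if np.linalg.norm(n)<1e-6: continue
    n/=np.linalg.norm(n);n*=np.sign(n[2]);k=abs((Q-a)@n)<.002
    if best is None or k.sum()>best[0]: best=(k.sum(),n,k)
n=best[1];I=Q[best[2]];print(best[0],len(Q),"n",n.round(3));print(I.min(0),I.max(0))
c=(I.min(0)+I.max(0))/2;print("c top",c.round(4),"lower face",(c-.015*n).round(4))
```

```text
front rim x -0.040317674215938556
681 905 n [0.666 0.019 0.746]
[-0.02428683 -0.01930284  0.06833292] [0.00877467 0.03199387 0.09918747]
c top [-0.0078  0.0063  0.0838] lower face [-0.0177  0.0061  0.0726]
```

Three bearings are in the basket. The third leans on edge, with its lower face about 46 mm above the underside, which is inside the limits. The lever is up and the rest are still in the magazine. Now I'll collect the basket.

Run:
```python
from h import *
p=FE-.003*XF
go(p,ZG+.035,speed=.15); print(go(p,ZG,speed=.05,max_force=8)); st()
command_gripper(0,80); st()
go(p,ZG+.027,speed=.04); r.hold(.2); st()
snap("scene","c1"); snap("wrist","c1w"); crop("c1",(280,150,440,290),5,"c1c")
```

```text
False
t 43.75 p [0.6187 0.0421 0.2303] F [0.44 0.39 0.05] w 0.0852
t 44.33 p [0.6187 0.0419 0.2302] F [0.1  0.22 2.01] w 0.0231
t 45.36 p [0.6184 0.0421 0.2567] F [-0.15  0.63 -6.67] w 0.0232
```

View pics/c1c.png

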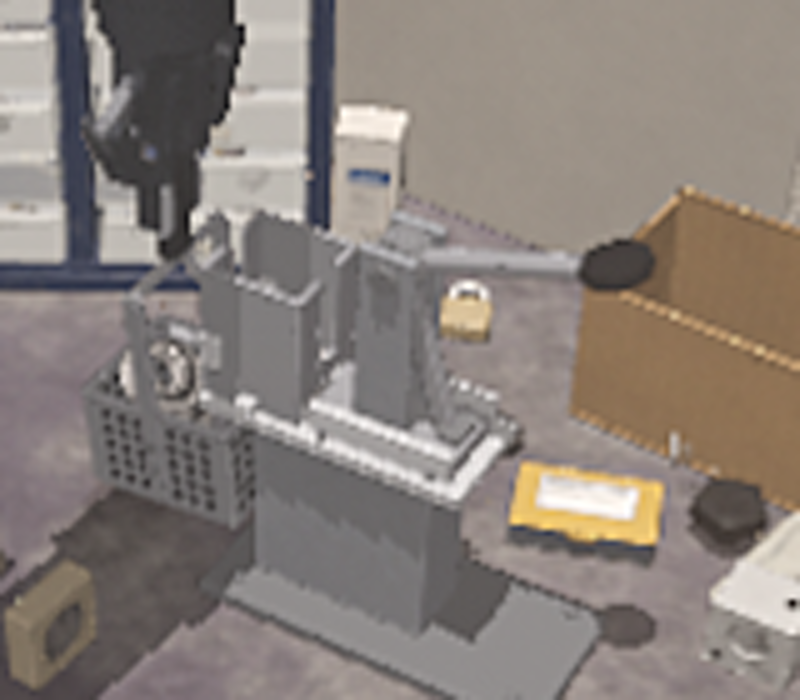

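View pics/c1w.png

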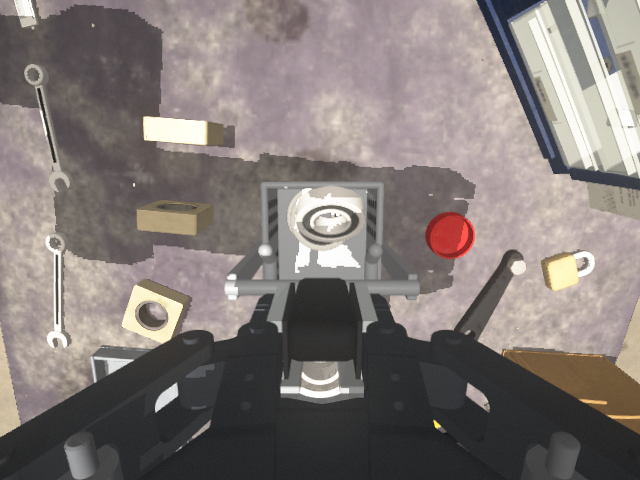

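Run:
```python
from h import *
z=np.load("pics/c1w_e.npz");e=(z["p"],z["q"])
B=plane("wrist",[(232,288),(418,287)],.207,e).mean(0); print("bar",B.round(4),"behind tcp along xf",((B-e[0])[:2]@XF).round(4))
go(e[0][:2],ZG+.023,speed=.03)
p=FE-.115*XF
print(go(p,ZG+.023,speed=.07,max_force=8)); st()
```

```text
bar [0.6206 0.0384 0.207 ] behind tcp along xf 0.0039
False
t 47.49 p [0.6094 0.1533 0.253 ] F [-0.68 -0.12 -6.73] w 0.0229
```

Run:
```python
from h import *
p=eef()[0][:2]
go(p,ZG+.075,speed=.1)
go((.43,.15),ZG+.075,AF-.2,speed=.12)
go((.42,-.15),ZG+.075,-.7,speed=.12); st()
q=S2-.11*X2; go(q,ZG+.075,A2,speed=.12); st()
go(q,ZG+.027,speed=.08); r.hold(.3); st()
snap("scene","c2"); snap("wrist","c2w"); crop("c2",(400,220,560,360),5,"c2c")
```

```text
t 52.45 p [ 0.42   -0.1496  0.305 ] F [-0.24  0.82 -6.62] w 0.0229
t 55.28 p [ 0.4272 -0.472   0.3052] F [-0.62 -0.23 -6.57] w 0.0228
t 56.33 p [ 0.4271 -0.4725  0.2574] F [ 0.4   0.16 -5.91] w 0.0232
```

View pics/c2.png

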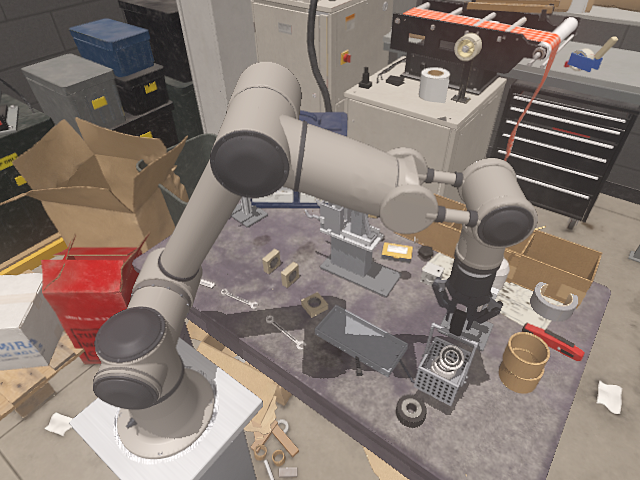

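View pics/c2w.png

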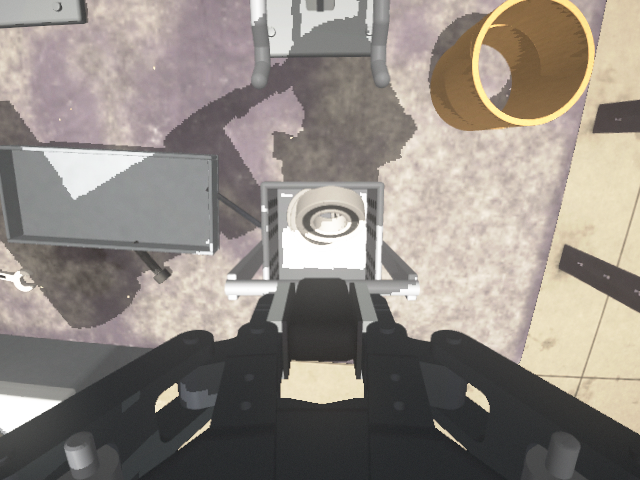

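Run:
```python
from h import *
d=np.load("pics/top0.npy")
g,P=cloud("top",d,(474,205,526,250)); m=P[:,2]>.03; Q=P[m]; print("cup",Q.min(0),Q.max(0)); print("rim y max",Q[Q[:,2]>.08][:,1].max() , np.percentile(Q[:,1],[95,98,99.5]))
z=np.load("pics/c2w_e.npz");e=(z["p"],z["q"])
T=plane("wrist",[(260,79),(380,79)],.188,e); B=plane("wrist",[(230,288),(416,287)],.207,e)
print("tips",T.round(4),T.mean(0).round(4)); print("bar",B.round(4),B.mean(0).round(4)); print((B.mean(0)-e[0])[:2]@X2)
```

```text
cup [ 0.51691447 -0.64858302  0.03013461] [ 0.61099641 -0.48228945  0.19489028]
rim y max -0.48228944591841777 [-0.48775076 -0.48639017 -0.48366593]
tips [[ 0.5208 -0.4355  0.188 ]
 [ 0.5255 -0.4931  0.188 ]] [ 0.5231 -0.4643  0.188 ]
bar [[ 0.4197 -0.4276  0.207 ]
 [ 0.4278 -0.5203  0.207 ]] [ 0.4237 -0.474   0.207 ]
-0.003484100773574444
```

Run:
```python
from h import *
z=np.load("pics/w3_e.npz");e=(z["p"],z["q"]);d=np.load("pics/w3.npy")
g,P=cloud("wrist",d,(395,150,505,240),e)
m=(P[:,2]>.02); Q=P[m]; print(np.percentile(Q,[0.5,2,50,98,99.5],axis=0).round(4))
for zz in (.03,.06,.09,.12): 
    k=abs(Q[:,2]-zz)<.015; print(zz,k.sum(),Q[k][:,1].max() if k.any() else None, Q[k][:,0].min() if k.any() else None)
```

```text
[[ 0.519  -0.6493  0.0208]
 [ 0.5215 -0.6486  0.0232]
 [ 0.5591 -0.6247  0.0907]
 [ 0.6009 -0.5635  0.1159]
 [ 0.6026 -0.5632  0.1164]]
0.03 773 -0.5678520108321032 0.5215398090873349
0.06 803 -0.5627771364557203 0.5213873216965693
0.09 1470 -0.5628413011390838 0.5214120346644897
0.12 1557 -0.5630404307841085 0.5170601374060506
```

The tips, at mean (0.523,-0.464), agree with the earlier measurement, and the cup is clear at y < -0.563. Hanging the basket.

Run:
```python
from h import *
p=S2+.004*X2
print(go(p,ZG+.025,speed=.06,max_force=8)); st()
print(go(p,ZG-.002,speed=.03,max_force=14)); st()
r.hold(.2); st()
snap("wrist","c3"); snap("scene","c3s"); crop("c3s",(400,220,560,360),5,"c3c")
```

```text
False
t 58.48 p [ 0.5404 -0.4633  0.2551] F [ 0.22 -0.   -6.39] w 0.0229
False
t 59.53 p [ 0.5407 -0.463   0.2302] F [-3.59  4.27  6.38] w 0.0228
t 59.73 p [ 0.5407 -0.463   0.2301] F [-4.05  2.74  6.97] w 0.0228
```

View pics/c3.png

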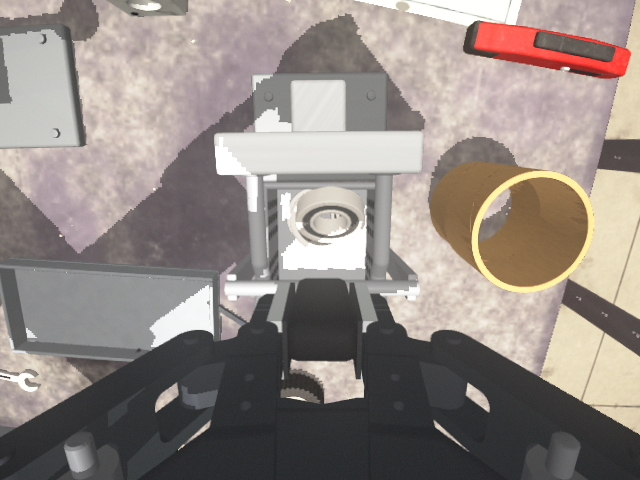

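View pics/c3c.png

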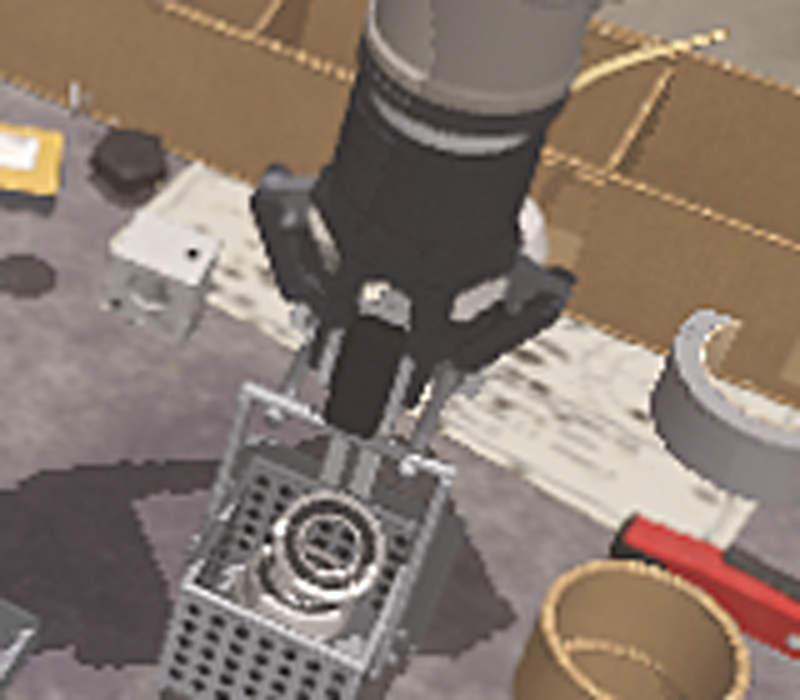

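Seated: the TCP is back at 0.230, pushing up. Releasing.

Run:
```python
from h import *
command_gripper(.085); p=eef()[0]; go(p[:2],.38,speed=.12); r.hold(.3); st()
im,d,e=snap("wrist","c4")
g,P=cloud("wrist",d,(290,90,360,300),e); m=(P[:,2]>.236)&(P[:,2]<.26); print("grip top",np.median(P[m],0).round(4))
snap("scene","c4s"); crop("c4s",(400,220,560,360),5,"c4c")
```

```text
t 62.17 p [ 0.5407 -0.4632  0.3798] F [0.16 0.1  1.45] w 0.0854
grip top [ 0.545  -0.4636  0.243 ]
```

View pics/c4.png

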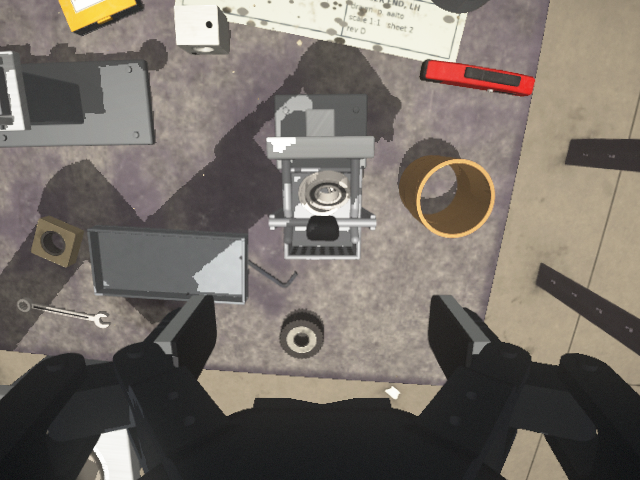

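View pics/c4s.png

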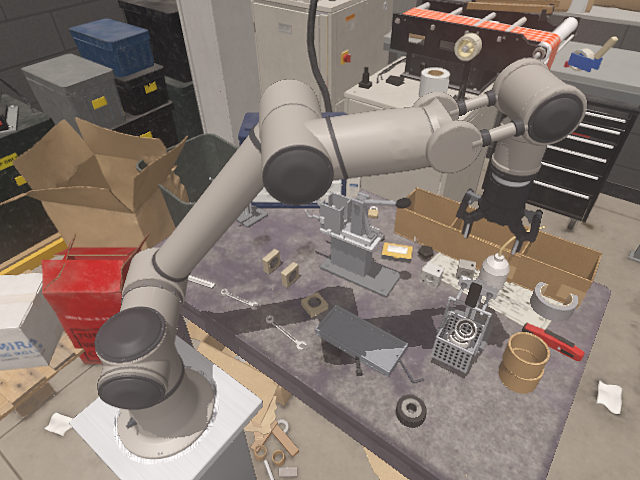

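The basket hangs on the free stand with its load. Next I'll measure the plates and tray.

Run:
```python
from h import *
p=eef()[0]; go(p[:2],.45,speed=.2)
r.reach((.42,-.02,.42),down(-np.pi/2)); r.hold(.2); snap("wrist","d1"); snap("top","d1t"); st()
```

```text
t 64.79 p [ 0.4203 -0.0204  0.4198] F [-1.65 -0.79  0.7 ] w 0.0852
```

View pics/d1.png

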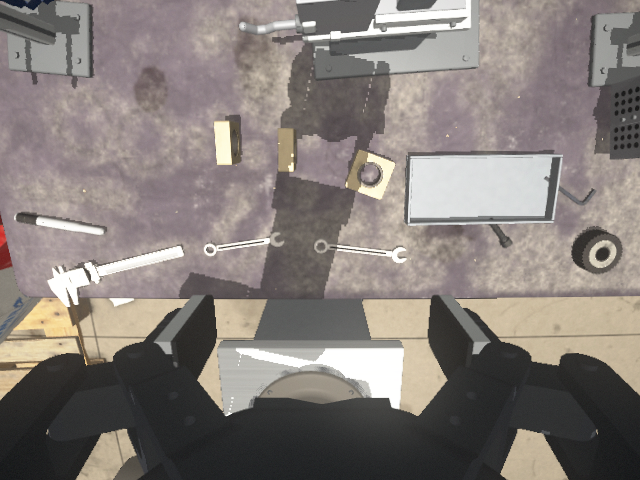

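```bash
cat >> h.py <<'E'
def plates(name,cam="wrist",box=(190,100,410,215),zs=(.056,.02)):
    z=np.load(f"pics/{name}_e.npz");e=(z["p"],z["q"]);d=np.load(f"pics/{name}.npy");im=cv2.imread(f"pics/{name}.png")
    g,P=cloud(cam,d,box,e); c=im[g[:,1],g[:,0]].astype(int)
    col=(c[:,2]-c[:,0]>18); out=[]
    for zt in zs:
        m=np.zeros(im.shape[:2],np.uint8); k=col&(abs(P[:,2]-zt)<.006); m[g[k,1],g[k,0]]=255
        cs,_=cv2.findContours(m,cv2.RETR_EXTERNAL,cv2.CHAIN_APPROX_NONE)
        for q in cs:
            if cv2.contourArea(q)<60: continue
            W=plane(cam,q.reshape(-1,2),zt,e)[:,:2].astype(np.float32)*1000
            (cx,cy),(w,h),a=cv2.minAreaRect(W); out.append((zt,cx/1000,cy/1000,w,h,a)); print(zt,round(cx),round(cy),round(w,1),round(h,1),round(a,1),"px",q.reshape(-1,2).mean(0).round())
    return out
E
python3 - <<'E'
from h import *
plates("d1")
print("top");plates("d1t","top",(240,230,340,285))
z=np.load("pics/d1_e.npz");e=(z["p"],z["q"]);d=np.load("pics/d1.npy")
T=plane("wrist",[(408,153),(561,155),(556,222),(407,224)],.024,e); print(T.round(3),T.mean(0).round(4))
T=plane("top",[(345,258),(417,257),(417,290),(346,291)],.024); print(T.round(3),T.mean(0).round(4))
E
```

```text
0.056 477 27 54.6 20.0 0.4 px [285. 150.]
0.056 486 107 21.6 54.2 89.9 px [223. 142.]
0.02 442 -89 56.5 56.3 70.0 px [370. 174.]
top
[[ 0.472 -0.141  0.024]
 [ 0.472 -0.36   0.024]
 [ 0.375 -0.369  0.024]
 [ 0.371 -0.146  0.024]] [ 0.4226 -0.2539  0.024 ]
[[ 0.47  -0.144  0.024]
 [ 0.473 -0.363  0.024]
 [ 0.374 -0.363  0.024]
 [ 0.371 -0.147  0.024]] [ 0.4218 -0.2544  0.024 ]
```

Both standing plates are found with 20 mm along y, at (0.477,0.027) and (0.486,0.107). The flat plate is at (0.442,-0.089), measuring 56.5 x 56.3, and the tray centre is (0.422,-0.254). I'll place the flat one first.

Run:
```python
from h import *
y=np.deg2rad(-20); c=(.442,-.089)
r.reach((*c,.15),down(y)); command_gripper(.085,60)
print(go(c,.030,speed=.1,max_force=8)); st(); command_gripper(0,60); st()
p=eef()[0][:2]; go(p,.12,speed=.15); st()
t=(.422,-.302); go(t,.12,-np.pi/2,speed=.15); print(go(t,.045,speed=.1,max_force=8)); print(go(t,.034,speed=.03,max_force=6)); st()
command_gripper(.070); go(t,.15,speed=.15); st()
r.reach((.42,-.08,.42),down(-np.pi/2)); r.hold(.2); snap("wrist","d2"); plates("d2",box=(0,60,640,280))
```

```text
False
t 67.59 p [ 0.4423 -0.0891  0.0305] F [-1.05  0.38  0.53] w 0.0849
t 68.0 p [ 0.4421 -0.0891  0.0308] F [-2.19 -0.7   8.71] w 0.0545
t 68.75 p [ 0.4415 -0.0888  0.1193] F [ 0.21 -0.11 -4.  ] w 0.0543
False
True
t 71.61 p [ 0.4222 -0.3021  0.0348] F [ 0.01 -0.96  5.93] w 0.0543
t 72.83 p [ 0.4216 -0.3016  0.1492] F [-1.71  0.11 -0.45] w 0.0703
0.056 477 25 21.1 55.7 89.7 px [240. 149.]
0.056 487 106 54.6 22.6 0.7 px [177. 142.]
0.02 324 -455 42.9 45.3 21.7 px [564. 254.]
0.02 423 -302 56.2 60.9 0.2 px [475. 187.]
```

View pics/d2.png

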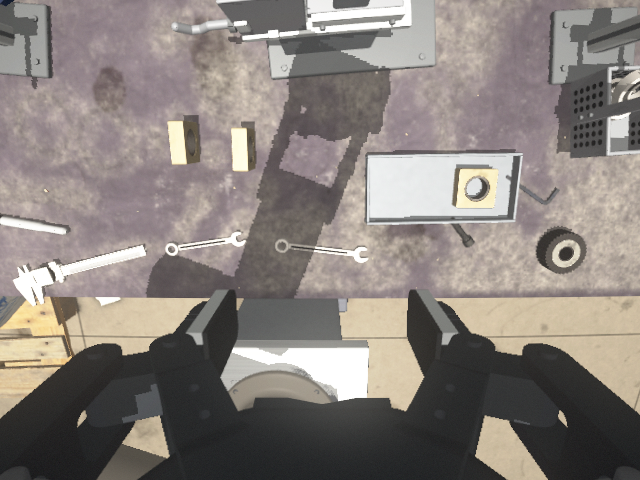

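The first plate lies in the tray at (476,187). Now the two standing ones.

Run:
```python
from h import *
Y=np.pi/2
for c,ty in (((.477,.026),-.232),((.4865,.1065),-.178)):
    r.reach((*c,.17),down(Y)); command_gripper(.07,60)
    print(go(c,.047,speed=.12,max_force=8)); command_gripper(0,60); st()
    p=eef()[0][:2]; go(p,.13,speed=.15); st()
    t=(.422,ty); go(t,.13,Y,speed=.18); print(go(t,.058,speed=.1,max_force=8)); print(go(t,.047,speed=.03,max_force=5)); st()
    command_gripper(.034); go(t,.16,speed=.15); st()
r.reach((.42,-.08,.42),down(-np.pi/2)); r.hold(.3); snap("wrist","d3"); plates("d3",box=(0,60,640,280),zs=(.06,.024)); snap("scene","d3s"); st()
```

```text
False
t 78.74 p [0.4772 0.026  0.0474] F [-0.16  0.84  5.32] w 0.0194
t 79.44 p [0.4765 0.0261 0.1291] F [-0.25  1.38 -3.93] w 0.0196
False
True
t 82.25 p [ 0.4227 -0.2324  0.0511] F [-0.5  -0.7   4.56] w 0.0192
t 83.42 p [ 0.4215 -0.2317  0.1593] F [-0.06  0.2   0.18] w 0.0341
False
t 86.85 p [0.4868 0.1066 0.0474] F [0.18 0.22 4.65] w 0.0191
t 87.55 p [0.486  0.1065 0.1291] F [-0.12 -0.6  -3.8 ] w 0.0192
False
True
t 90.51 p [ 0.4227 -0.1786  0.0513] F [-0.42 -0.47  3.38] w 0.0194
t 91.68 p [ 0.4216 -0.1777  0.1594] F [-0.22  0.69 -0.11] w 0.0343
0.06 423 -232 54.6 21.2 0.2 px [436. 192.]
0.06 423 -178 21.0 54.5 90.0 px [395. 191.]
0.024 326 -452 43.4 44.2 51.1 px [565. 254.]
0.024 423 -301 56.0 58.7 0.3 px [476. 188.]
t 94.89 p [ 0.42 -0.08  0.42] F [ 0.58  0.47 -0.51] w 0.0344
```

View pics/d3.png

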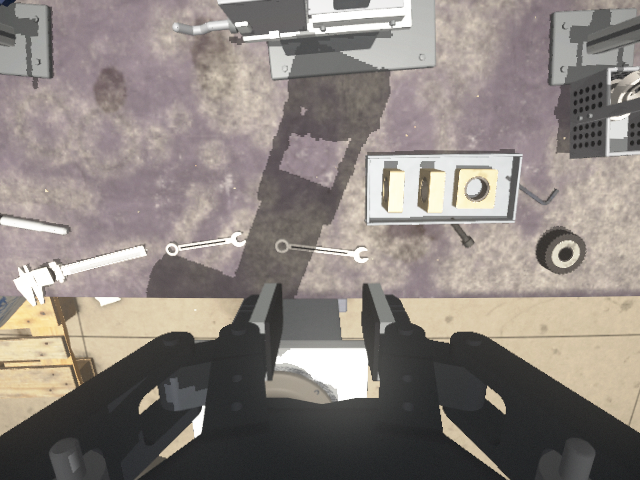

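View pics/d3s.png

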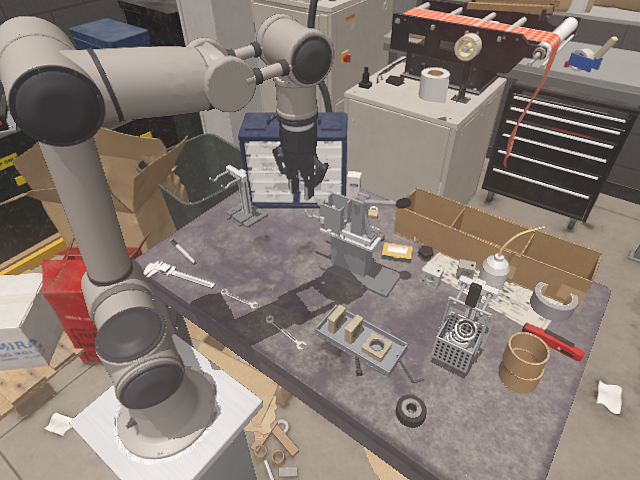

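Run:
```python
from h import *
z=np.load("pics/c4_e.npz");e=(z["p"],z["q"])
B=plane("wrist",[(270,223),(376,222)],.180,e); print(B.round(4),(B.mean(0)[:2]-S2).round(4))
d=np.load("pics/c4.npy"); print(pts("wrist",d,[(290,222),(360,222)],e).round(4))
crop("d3s",(300,170,500,390),3,"d3c")
r.hold(.5); r.finish_job(); st()
```

```text
[[ 0.5331 -0.4177  0.18  ]
 [ 0.5418 -0.5125  0.18  ]] [ 0.0008 -0.0016]
[[ 0.5359 -0.4357  0.1817]
 [ 0.5409 -0.4981  0.181 ]]
the job is handed in; nothing more can be done
the job is handed in; nothing more can be done
```

View pics/d3c.png

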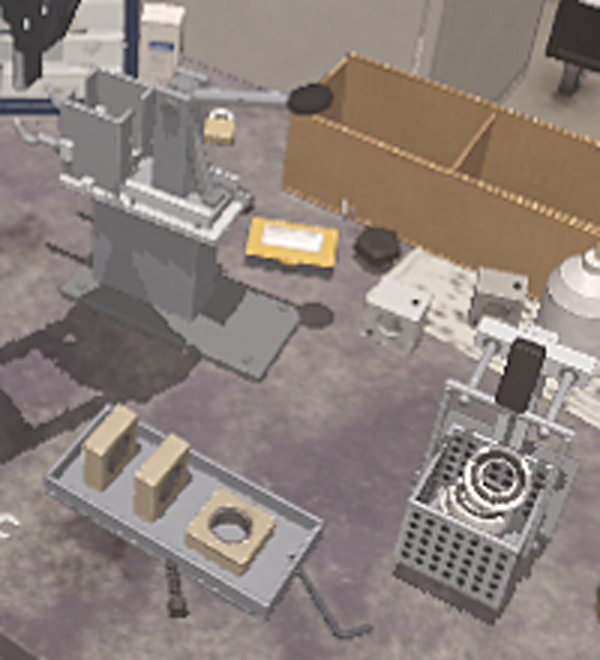

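The job is done and handed in at about 95 s of the 210 s; the hand-in reports no verdict. I hung the basket on the dispenser and pressed the lever fully down three times, once for each of the three plates. I then hung the loaded basket on the free stand and put all the plates in the tray.

What the last checks showed:
- **Basket:** the bar is about 2 mm from the middle of the free stand's saddles and at saddle height. The basket leans slightly (roughly 0.1 rad), under the 0.3 limit.
- **Bearings:** three dropped in. After the lift the load weighed 6.7 N, against about 7 N expected. The third bearing leans on the other two against the wall. Before the carry its lower face was about 46 mm above the underside, under the 75 mm limit. I did not measure it again afterwards, but it looks unchanged in the last picture.
- **Lever and magazine:** the lever is back up. The remaining bearings look to be in the magazine, though I did not measure their seating.
- **Plates:** all three are in the tray, two standing and one flat. The third was knocked over early in the run, while the basket was being moved, so I picked it up flat.

Two things did not go to plan:
- **Hanging on the dispenser:** the first lowering caught the front slope of the hooks. I lifted, shifted 5 mm, and it seated.
- **First stroke:** the force limit made it hard to tell whether the lever had reached its end. The later strokes showed the end stop at the same depth, so the first one was full.

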